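# Put the repair parts back in their own trays and the old capacitor in the canister

### The arm

A 7-joint arm with a two-finger parallel gripper is mounted at the origin on the work surface; the furniture and walls round the work are solid. World frame = base frame: x ahead of the robot, y to its left, z up, the work surface at z = 0. Lengths are in m, angles in degrees, forces in N, time in s.
With the tool pointing down it reaches from about 0.425 to 0.875 m from the base axis. Payload 4.7 kg.
Tool frame: the origin (TCP) lies midway between the tips of the shut fingers; the grasp point (between the pads) lies manip.tcp_to_grasp behind it (manip.tcp_to_grasp is the distance from the TCP to the grasp point, in m); x points along the fingers, z is the direction in which the jaws open and shut, and the axes are right-handed (so a half turn about x gives the same grasp; the last joint's range is limited). The gripper opens to 87 mm and grips with 3 to 60 N. Pads are 19 mm wide; open, the fingers measure 117 mm over their backs; the gripper's body (75 mm by 190 mm) begins 51 mm behind the grasp point.
Start: joints at [65.38, 18.392, -4.016, 83.108, 1.295, 78.541, -3.26], TCP at [0.279, -0.587, 0.188] pointing down, gripper open.
Joint ranges: [-163.93, 163.93], [-17.29, 119.83], [-79.2, 71.16], [3.27, 140.29], [-89.18, 269.18], [5.43, 117.66], [-154.24, 154.24]. Speed limits (degrees/s): [147.25, 147.25, 180, 180, 180, 180, 180].

### API

Orientations are given as a 3x3 rotation matrix whose columns are the frame's x, y, z axes.
In Python, from cell import sensors, vision, ticket, manip gives the robot as it stands.
- The arm moves only by the tool move_arm, never from a script. Its argument "series" is one flat list of numbers, 7 for each row, row after row: the shift along the world's x, y, z in m, then the turn, a rotation vector about the world's x, y, z in rad, then the opening in per cent of the stroke, from 0 (shut) to 100 (fully open). A call has 1 to 8 rows; each row shifts and turns the pose as measured when the row begins; what a row does not reach is not made up. A row lasts 1/12 s, in which the tool goes at most 41.7 mm and 7.16 degrees, less where a joint would pass 70% of its speed; a pose out of reach is approached as far as the arm can. A call with a gripper value outside its range is refused whole. The fingers move at their own pace and stop on an object; "newtons" is the grip in N (left out, the last holds). Time passes only in rows, so rows that do not move let the fingers close. It gives the time, the measured TCP pose, the force and the opening at its end, in the units of the state.
- sensors.get_obs(): the state, without advancing time (a new reading comes with each control period).
- vision.capture(name): name is "scene" or "top" or "wrist"; returns (picture, depth): 420x560x3 uint8, red, green, blue; 420x560 float32, m along the optical axis (not along the pixel's ray), 0 where there is no reading.
- vision.camera_params(name): a dict with "fx", "fy", "cx", "cy" (pixels), "dist" ([k1, k2, p1, p2, k3] as OpenCV has them; the pictures are not rectified), "rvec" (rotation vector, rad) and "tvec" (3), from world to camera coordinates, as OpenCV has them; the wrist camera has in their place "mount" (4x4, takes a point from camera to tool coordinates, whose origin is the TCP and whose axes are the tool frame's). Camera axes: x right, y down, z forward; pixel columns grow to the right and rows downward; lengths in m; the calibration is good to about 2 mm. A picture is of the moment at which its call begins: read the wrist's pose just before it. camera_params takes no time and is no camera call.
- ticket.job_done(): hands the job in, once; it reports no verdict.
The state is a dict: "time": time; "joint_pos": joint angles; "joint_vel": joint speeds; "joint_torque": joint torques, N m; "tool_pos": TCP position; "orientation": TCP orientation; "wrist_force": force on the tool from outside, world axes, zero at the start; "moment": the same for the moment, N m; "gripper_width": finger opening in m.
Only numpy, scipy, OpenCV 4.12 (cv2) and the standard library are available. Lean on these libraries where they do the work, as an engineer would, in place of code of your own. Each camera call takes 0.05 s, during which the arm holds its last target.

### The job

The repair parts are mixed up: put the black tape roll in the middle of the black tray, the yellow flux tin in the middle of the yellow tray and the thermostat in the middle of the blue tray, each right way up, and stand the white capacitor upright inside the steel canister. Only one thing fits in a tray, so once the capacitor is out, the grey tray is a handy free spot for swapping; it is empty at the end. The canister is packed with foam to an unknown height, so lower the capacitor until you feel it touch and only then let go; do not drop it in.

Things in the scene. Friction and masses are not known exactly. Their poses are not given: they have to be found in the camera images.
- black_tape_mid (a point): roll of black insulating tape lying flat, 63 mm across, 19 mm high, light core (solid, grasp it across the outside); this point is its centre, half-way up; z is its axis, up. It starts in the black or the yellow tray (it may already lie right). 0.05 kg.
- flux_tin_mid (a point): round flux tin, yellow body with pale lid, 62 mm across the body, 65 mm across the lid (top 10 mm), 33 mm high; this point is its centre, half-way up; z up. It starts in the blue tray. 0.12 kg.
- thermostat_mid (a point): thermostat: light grey box 37 mm (its x) by 50 mm (its y) by 26 mm high with a round black knob on top 26 mm across, 39 mm high in all; this point is its centre, half-way up (19.5 mm over its underside); z up. It starts in the black or the yellow tray. 0.07 kg.
- capacitor_mid (a point): white upright cylindrical capacitor, 35 mm across, can 58 mm high, 66 mm with its terminals; this point is 33 mm above its underside on its axis; z up. It starts standing in the grey tray. 0.085 kg.
- black_tray: black round plastic tray screwed to the bench, 120 mm across, inner floor 112 mm across and 4 mm above the bench, lip 7 mm above the bench; origin at its centre on the bench top, z up. The tape roll belongs here.
- yellow_tray: yellow round plastic tray screwed to the bench, 120 mm across, inner floor 112 mm across and 4 mm above the bench, lip 7 mm above the bench; origin at its centre on the bench top, z up. The flux tin belongs here.
- blue_tray: blue round plastic tray screwed to the bench, 120 mm across, inner floor 112 mm across and 4 mm above the bench, lip 7 mm above the bench; origin at its centre on the bench top, z up. The thermostat belongs here.
- grey_tray: grey round plastic tray screwed to the bench, 120 mm across, inner floor 112 mm across and 4 mm above the bench, lip 7 mm above the bench; origin at its centre on the bench top, z up. Holds the capacitor at the start; the free spot afterwards.
- canister: open round steel canister fixed to the bench, 128 mm outside, 120 mm inside, rim 80 mm above the bench; origin at its centre on the bench top, z up. Inside lies a firm flat grey foam pad on which the capacitor is to stand; the pad's top is at an unknown height, 14 to 44 mm above the bench.
Things that resemble listed ones, but are neither listed nor needed, are in the scene too. Leave any brown or purple look-alike of the part that bears capacitor_mid alone.

How it is judged:
By the outcome, as a careful person would: the job done as asked, in the order asked, and still so for the second after the job is handed in, with the robot touching nothing.
It also fails if it takes over 128 s, if anything falls off the work surface, if the arm or the gripper's body presses on something with over 40 N, if the wrist force passes 120 N, or if a joint passes its speed limit or range.

## Working session

There is one attempt and no reset: what is moved stays moved. The work goes in short steps, Python scripts to look and compute and a tool call to move; the robot and the scene stay as the last step left them, time stands still between calls to the robot, and variables do not carry over. Pictures are saved under pics/ and viewed, and the job is handed in when it is done.

Besides the shell and the picture viewer there is one more tool, called after ">>>" by a JSON object that holds its "fn" and its "kwargs". move_arm: Moves the arm, as the interface text tells. Its arguments: {"type":"object","properties":{"series":{"type":"array"},"newtons":{"type":"number"}},"required":["series"]}

```bash
ls; mkdir -p pics; python3 - <<'E'
from cell import sensors, vision, ticket, manip
import cv2
o=sensors.get_obs()
for k,v in o.items(): print(k,v)
print(manip.tcp_to_grasp, dir(manip))
for n in ["scene","top","wrist"]:
    p,d=vision.capture(n); cv2.imwrite(f"pics/{n}0.png",p[:,:,::-1]); print(n,vision.camera_params(n),d.min(),d.max())
    import numpy as np; np.save(f"{n}0.npy",d); np.save(f"{n}0p.npy",p)
E
```

```text
pics
time 0.0
joint_pos [65.37970061 18.44027605 -4.01550805 83.17437247  1.29559297 78.54109913
 -3.25907897]
joint_vel [ 0.06010929  0.04152293  0.06870563 -0.03841187  0.02982914 -0.08969361
 -0.0823913 ]
joint_torque [-6.98691438e-04 -4.91292787e+01 -4.04252177e-01 -3.12521267e+01
 -6.40344224e-02  4.39421413e-02  1.56615042e-04]
tool_pos [ 0.27877723 -0.5864966   0.18675244]
orientation [[-9.27613679e-04  9.03102625e-01  4.29423787e-01]
 [ 1.69388249e-03  4.29424775e-01 -9.03101043e-01]
 [-9.99998135e-01 -1.10335448e-04 -1.92809002e-03]]
wrist_force [-0.05850469 -0.08954386 -0.68159903]
moment [-0.01699656 -0.07499892 -0.03768285]
gripper_width 0.08708645349590345
0.0187 ['IKError', '__class__', '__delattr__', '__dict__', '__dir__', '__doc__', '__eq__', '__format__', '__ge__', '__getattribute__', '__getstate__', '__gt__', '__hash__', '__init__', '__init_subclass__', '__le__', '__lt__', '__module__', '__ne__', '__new__', '__reduce__', '__reduce_ex__', '__repr__', '__setattr__', '__sizeof__', '__str__', '__subclasshook__', '__weakref__', 'tcp_to_grasp']
scene {'fx': 455.5144833438
[... 453 characters left out ...]
    ]), 'rvec': array([ 2.17746136, -2.11949407,  0.13772387]), 'tvec': array([2.07598719e-05, 5.75026195e-01, 9.75581742e-01])} 0.0 1.9197874
wrist {'fx': 350.31237211096897, 'fy': 350.31237211096897, 'cx': 277.1574268499739, 'cy': 217.58545832639643, 'dist': array([-0.07187377,  0.        ,  0.        ,  0.        ,  0.        ]), 'mount': array([[-1.71261355e-04, -2.42290262e-01,  9.70203793e-01,
        -1.97427145e-01],
       [-8.07762557e-04, -9.70203457e-01, -2.42290321e-01,
         6.52887111e-02],
       [ 9.99999659e-01, -8.25189265e-04, -2.95546425e-05,
         1.30207571e-03],
       [ 0.00000000e+00,  0.00000000e+00,  0.00000000e+00,
         1.00000000e+00]])} 0.0 0.46574762
```

View pics/scene0.png

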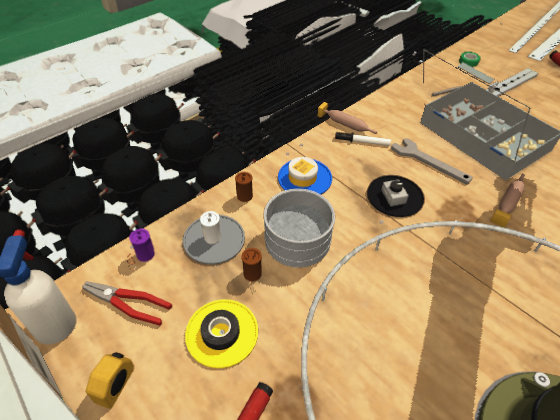

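View pics/top0.png

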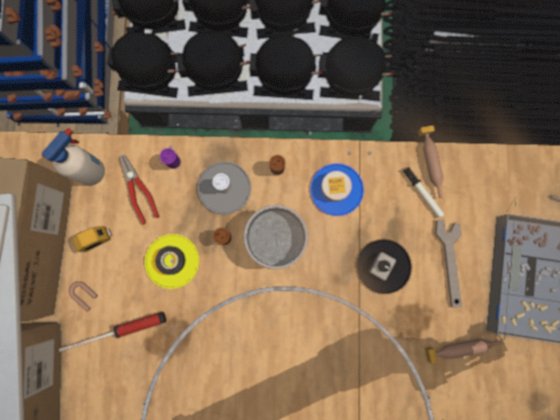

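View pics/wrist0.png

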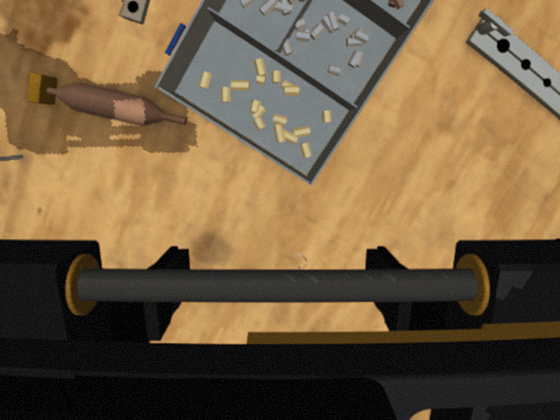

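```bash
cat > h.py <<'E'
from cell import sensors, vision, ticket, manip
import numpy as np, cv2
def cap(n,tag):
    o=sensors.get_obs(); p,d=vision.capture(n); cv2.imwrite(f"pics/{tag}.png",p[:,:,::-1]); np.save(f"{tag}_p.npy",p); np.save(f"{tag}_d.npy",d); return p,d,o
def cam(n,o=None):
    c=vision.camera_params(n); K=np.array([[c['fx'],0,c['cx']],[0,c['fy'],c['cy']],[0,0,1]])
    if n=='wrist':
        T=np.eye(4); T[:3,:3]=o['orientation']; T[:3,3]=o['tool_pos']; T=T@c['mount']
        R=T[:3,:3]; t=T[:3,3]
    else:
        Rw,_=cv2.Rodrigues(c['rvec']); R=Rw.T; t=-R@c['tvec']
    return K,c['dist'],R,t
def ray(n,uv,o=None):
    K,D,R,t=cam(n,o); q=cv2.undistortPoints(np.float64(uv).reshape(-1,1,2),K,D).reshape(-1,2)
    return t,(R@np.c_[q,np.ones(len(q))].T).T
def plane(n,uv,z,o=None):
    t,r=ray(n,uv,o); s=(z-t[2])/r[:,2]; return t+r*s[:,None]
def pts(n,uv,d,o=None):
    uv=np.int32(uv).reshape(-1,2); t,r=ray(n,uv,o); return t+r*d[uv[:,1],uv[:,0]][:,None]
def cloud(n,d,o=None):
    v,u=np.mgrid[:d.shape[0],:d.shape[1]]; P=pts(n,np.c_[u.ravel(),v.ravel()],d,o).reshape(d.shape+(3,)); P[d==0]=np.nan; return P
def proj(n,X,o=None):
    K,D,R,t=cam(n,o); return cv2.projectPoints(np.float64(X).reshape(-1,3),cv2.Rodrigues(R.T)[0],-R.T@t,K,D)[0].reshape(-1,2)
def circ(xy):
    A=np.c_[2*xy,np.ones(len(xy))]; s=np.linalg.lstsq(A,(xy**2).sum(1),rcond=None)[0]; return s[:2],np.sqrt(s[2]+s[:2]@s[:2])
E
python3 - <<'E'
from h import *
p=np.load('top0p.npy');d=np.load('top0.npy');P=cloud('top',d)
hsv=cv2.cvtColor(p,cv2.COLOR_RGB2HSV)
print('cam',cam('top')[3],cam('scene')[3])
for nm,uv in dict(yel=(172,261),grey=(223,205),can=(275,237),blue=(336,210),blk=(384,290),cap=(221,182),tin=(337,185),th=(384,266),br1=(277,164),br2=(222,236),pur=(169,157),bench=(300,330),hose=(285,289)).items():
    print(nm,uv,P[uv[1],uv[0]].round(3),hsv[uv[1],uv[0]])
E
```

```text
cam [0.43881223 0.00703636 1.04393926] [0.13841418 0.41329193 0.70864113]
yel (172, 261) [0.456 0.24  0.005] [ 13  23 155]
grey (223, 205) [nan nan nan] [ 17  13 135]
can (275, 237) [0.512 0.016 0.041] [ 19  15 139]
blue (336, 210) [ 0.578 -0.118  0.003] [110 175 205]
blk (384, 290) [ 0.406 -0.223  0.005] [10 63 61]
cap (221, 182) [0.624 0.133 0.061] [116   8 223]
tin (337, 185) [ 0.628 -0.116  0.036] [ 19 170 203]
th (384, 266) [ 0.457 -0.216  0.039] [19 22 92]
br1 (277, 164) [0.667 0.015 0.058] [ 11 165 124]
br2 (222, 236) [0.51  0.127 0.054] [ 12 166 112]
pur (169, 157) [0.676 0.247 0.056] [144 150 151]
bench (300, 330) [ 0.316 -0.043  0.003] [ 16 114 208]
hose (285, 289) [ 0.403 -0.008  0.038] [ 11  13 159]
```

```bash
python3 - <<'E'
from h import *
p=np.load('top0p.npy');d=np.load('top0.npy');P=cloud('top',d)
hsv=cv2.cvtColor(p,cv2.COLOR_RGB2HSV)
v,u=np.mgrid[:420,:560]
def big(m,c,r):
    m=(m&(np.hypot(u-c[0],v-c[1])<r)).astype(np.uint8)
    cs,_=cv2.findContours(m,cv2.RETR_EXTERNAL,cv2.CHAIN_APPROX_NONE); return max(cs,key=cv2.contourArea).reshape(-1,2)
H,S,V=[hsv[:,:,i].astype(int) for i in range(3)]
def rep(nm,m,c,r,z):
    k=big(m,c,r); w=plane('top',k,z)[:,:2]; h=cv2.convexHull(np.float32(w)).reshape(-1,2).astype(float)
    cc,R=circ(w); res=np.hypot(*(w-cc).T)-R; g=abs(res)<.004; cc,R=circ(w[g])
    print(nm,cc.round(4),'R',R.round(4),'px',k.mean(0).round(),g.mean().round(2),'range',np.hypot(*cc).round(3))
rep('yellow',(H>22)&(H<35)&(S>150),(172,261),35,.007)
rep('blue',(H>100)&(H<125)&(S>120),(336,189),35,.007)
rep('black',(V<80),(384,266),35,.007)
rep('grey',(S<50),(223,188),33,.007)
rep('canister',(S<50),(275,237),40,.08)
rep('tin lid',~((H>95)&(H<130)&(S>90)),(336,186),19,.037)
rep('tape',(V<85),(171,261),22,.023)
rep('cap can',(S<30)&(V>190),(221,182),14,.066)
rep('br1',(H<16)&(S>140)&(V<150),(277,164),14,.062)
rep('br2',(H<16)&(S>140)&(V<150),(222,236),14,.062)
# depth-based
for nm,c,r,lo,hi in [('cap',(.624,.133),.03,.045,.08),('tin',(.628,-.116),.045,.025,.05),('tape',(.456,.24),.045,.015,.04),('thbox',(.457,-.216),.045,.02,.035),('knob',(.457,-.216),.045,.037,.06),('foam',(.512,.016),.045,.0,.06),('br1',(.667,.015),.03,.04,.08),('br2',(.51,.127),.03,.04,.08)]:
    m=(np.hypot(P[:,:,0]-c[0],P[:,:,1]-c[1])<r)&(P[:,:,2]>lo)&(P[:,:,2]<hi)
    q=P[m]; 
    if len(q): print(nm,len(q),q.mean(0).round(4),'med z',np.median(q[:,2]).round(4),'min',q.min(0).round(3),'max',q.max(0).round(3), cv2.minAreaRect(np.float32(q[:,:2])))
cv2.imwrite('pics/z1.png',cv2.resize(p[140:310,130:430,::-1],None,fx=2.6,fy=2.6,interpolation=cv2.INTER_CUBIC))
E
```

```text
yellow [0.4562 0.2406] R 0.0589 px [171. 261.] 1.0 range 0.516
blue [ 0.6249 -0.1182] R 0.0569 px [336. 189.] 1.0 range 0.636
black [ 0.4585 -0.2238] R 0.0558 px [384. 266.] 0.88 range 0.51
grey [0.6217 0.1335] R 0.0578 px [224. 188.] 1.0 range 0.636
canister [0.5105 0.0151] R 0.0636 px [275. 236.] 1.0 range 0.511
tin lid [ 0.627  -0.1128] R 0.0329 px [336. 186.] 1.0 range 0.637
tape [0.4575 0.2404] R 0.0285 px [170. 260.] 1.0 range 0.517
cap can [0.6249 0.1334] R 0.0158 px [220. 181.] 1.0 range 0.639
br1 [0.6675 0.0154] R 0.016 px [277. 163.] 1.0 range 0.668
br2 [0.5097 0.1273] R 0.0167 px [221. 236.] 1.0 range 0.525
cap 225 [0.6253 0.1341 0.0603] med z 0.0605 min [0.608 0.118 0.045] max [0.643 0.152 0.066] ((0.6255872845649719, 0.13453185558319092), (0.03415941074490547, 0.03455626964569092), 36.91477584838867)
tin 697 [ 0.628  -0.1127  0.036 ] med z 0.0361 min [ 0.597 -0.144  0.026] max [ 0.66  -0.081  0.043] ((0.6284414529800415, -0.11244217306375504), (0.0630151778459549, 0.06352435052394867), 89.87747955322266)
tape 529 [0.4579 0.2421 0.0224] med z 0.0225 min [0.427 0.211 0.015
[... 463 characters left out ...]
26, -0.21465890109539032), (0.022996030747890472, 0.023635854944586754), 1.4777703285217285)
foam 1399 [0.5117 0.0162 0.0405] med z 0.0405 min [ 0.467 -0.027  0.035] max [0.557 0.06  0.046] ((0.5119549036026001, 0.016600526869297028), (0.08943451941013336, 0.08738585561513901), 1.5162582397460938)
br1 222 [0.6701 0.0164 0.0563] med z 0.0566 min [0.654 0.    0.041] max [0.689 0.033 0.066] ((0.6711210608482361, 0.016664110124111176), (0.035357825458049774, 0.03213746100664139), 1.4270285367965698)
br2 226 [0.5111 0.1296 0.0567] med z 0.0568 min [0.495 0.114 0.04 ] max [0.528 0.147 0.068] ((0.5115914940834045, 0.1304674595594406), (0.033720578998327255, 0.03385823592543602), 0.8142057061195374)
```

View pics/z1.png

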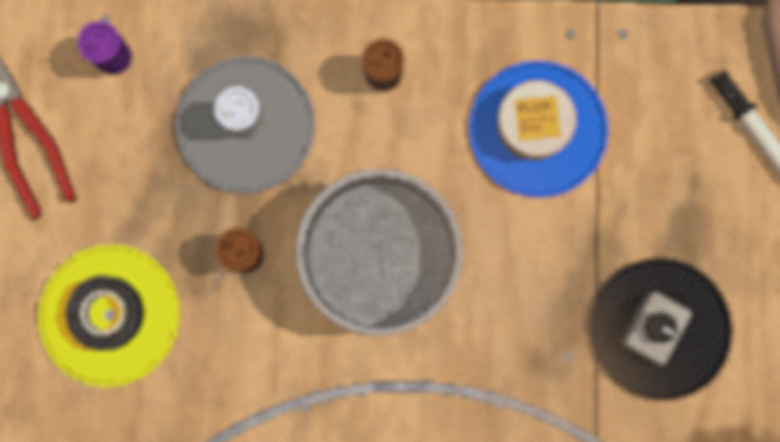

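>>> {"fn": "move_arm", "kwargs": {"series": [0.0145,0.03,0.001,0,0,0.056,100,0.0145,0.03,0.001,0,0,0.056,100,0.0145,0.03,0.001,0,0,0.056,100,0.0145,0.03,0.001,0,0,0.056,100,0.0145,0.03,0.001,0,0,0.056,100,0.0145,0.03,0.001,0,0,0.056,100,0.0145,0.03,0.001,0,0,0.056,100,0.0145,0.03,0.001,0,0,0.056,100], "newtons": 15}}

```text
time: 0.82
tool_pos: [0.3856, -0.3445, 0.1896]
orientation: [[-0.013, 0.628, 0.778], [-0.001, 0.778, -0.628], [-1.0, -0.009, -0.009]]
wrist_force: [0.5, 0.8, -1.1]
gripper_width: 0.087
```

>>> {"fn": "move_arm", "kwargs": {"series": [0.016,0.03,0,0,0,0.056,70,0.016,0.03,0,0,0,0.056,70,0.016,0.03,0,0,0,0.056,70,0.016,0.03,0,0,0,0.056,70,0.016,0.03,0,0,0,0.056,70,0.016,0.03,0,0,0,0.056,70,0.016,0.03,0,0,0,0.056,70,0.016,0.03,0,0,0,0.056,70]}}

```text
time: 1.48
tool_pos: [0.5149, -0.0923, 0.1891]
orientation: [[-0.011, 0.21, 0.978], [-0.01, 0.978, -0.21], [-1.0, -0.012, -0.009]]
wrist_force: [0.6, -0.2, 0.2]
gripper_width: 0.0616
```

>>> {"fn": "move_arm", "kwargs": {"series": [0.016,0.03,0,0,0,0.056,70,0.016,0.03,0,0,0,0.056,70,0.016,0.03,0,0,0,0.056,70,0.015,0.03,0,0,0,0.056,70,0.014,0.03,0,0,0,0.056,70,0.014,0.03,0,0,0,0.056,70,0.012,0.03,0,0,0,0.056,70,0,0,0,0,0,0,70]}}

```text
time: 2.15
tool_pos: [0.6207, 0.1366, 0.1873]
orientation: [[-0.007, -0.208, 0.978], [-0.009, 0.978, 0.208], [-1.0, -0.007, -0.009]]
wrist_force: [-1.1, 0.8, 0.2]
gripper_width: 0.0606
```

```bash
cat > go.py <<'E'
import sys; from h import *
from scipy.spatial.transform import Rotation as Ro
# usage: x y jawdeg : what remains (z, tilt too)
def left(x,y,z,jaw):
    o=sensors.get_obs(); a=np.radians(jaw); R=o['orientation']
    Z=np.array([np.cos(a),np.sin(a),0]); X=np.array([0,0,-1.]); Y=np.cross(Z,X); T=np.c_[X,Y,Z]
    T2=np.c_[X,-Y,-Z]
    rv=min([Ro.from_matrix(M@R.T).as_rotvec() for M in (T,T2)],key=np.linalg.norm)
    print('t',round(o['time'],2),'pos',o['tool_pos'].round(4),'shift',(np.array([x,y,z])-o['tool_pos']).round(4),'turn',rv.round(4),'F',o['wrist_force'].round(2),'w',round(o['gripper_width'],4),'q',o['joint_pos'].round(0))
if __name__=='__main__': left(*map(float,sys.argv[1:]))
E
python3 go.py .625 .134 .19 12
python3 -c "
from h import *
cap('wrist','w1')"
```

```text
t 2.15 pos [0.6207 0.1366 0.1873] shift [ 0.0043 -0.0026  0.0027] turn [ 0.009  -0.0074  0.0001] F [-1.09  0.79  0.16] w 0.0606 q [ 17.  22. -41.  84.  15.  80. -13.]
```

View pics/w1.png

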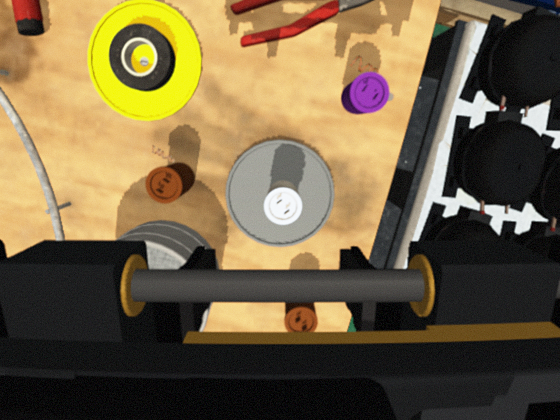

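```bash
python3 - <<'E'
from h import *
o=sensors.get_obs(); p=np.load('w1_p.npy'); d=np.load('w1_d.npy')
P=cloud('wrist',d,o); hsv=cv2.cvtColor(p,cv2.COLOR_RGB2HSV); H,S,V=[hsv[:,:,i].astype(int) for i in range(3)]
m=((S<40)&(V>190)); m[:170]=0;m[240:]=0;m[:,:250]=0;m[:,320:]=0
w=plane('wrist',np.argwhere(m)[:,::-1],.062,o); print('cap',w.mean(0),np.ptp(w,axis=0), np.nanmedian(P[m],0))
k=(H>22)&(H<35)&(S>150); k[:,:80]=0;k[:,210:]=0;k[130:]=0
c=cv2.findContours(k.astype(np.uint8),0,1)[0]; c=max(c,key=cv2.contourArea).reshape(-1,2); print('yel',circ(plane('wrist',c,.007,o)[:,:2]))
q=P[(abs(P[:,:,0]-.625)<.03)&(abs(P[:,:,1]-.134)<.03)&(P[:,:,2]>.055)]; print(len(q),q.mean(0),q.min(0),q.max(0))
E
```

```text
cap [0.62495062 0.12797785 0.062     ] [0.03644512 0.03610555 0.        ] [0.62512979 0.12762776 0.06123226]
yel (array([0.45677999, 0.23579863]), np.float64(0.0596084054861401))
31268 [0.62255299 0.15730031 0.3159797 ] [0.5950019  0.11133164 0.05802604] [0.65499926 0.16399972 0.34320675]
```

```bash
python3 go.py .625 .134 .19 12; python3 - <<'E'
from h import *
p=np.load('scene0p.npy');d=np.load('scene0.npy');P=cloud('scene',d)
for nm,c,r,lo,hi in [('cap',(.624,.13),.03,.045,.08),('tin',(.628,-.116),.045,.025,.05),('tape',(.456,.24),.045,.015,.04),('th',(.457,-.216),.045,.02,.06),('br1',(.667,.015),.03,.04,.08),('br2',(.51,.127),.03,.04,.08)]:
    m=(np.hypot(P[:,:,0]-c[0],P[:,:,1]-c[1])<r)&(P[:,:,2]>lo)&(P[:,:,2]<hi)
    q=P[m]; print(nm,len(q),q.mean(0).round(4),q.min(0).round(3),q.max(0).round(3))
hsv=cv2.cvtColor(p,cv2.COLOR_RGB2HSV); H,S,V=[hsv[:,:,i].astype(int) for i in range(3)]
v,u=np.mgrid[:420,:560]
def rep(nm,m,c,r,z):
    m=(m&(np.hypot(u-c[0],v-c[1])<r)).astype(np.uint8); k=max(cv2.findContours(m,0,1)[0],key=cv2.contourArea).reshape(-1,2)
    print(nm,circ(plane('scene',k,z)[:,:2]))
rep('yel',(H>22)&(H<35)&(S>150),(222,333),45,.007)
rep('blue',(H>100)&(H<125)&(S>120),(305,177),35,.007)
rep('grey',(S<50)&(V>60),(213,240),36,.007)
rep('black',(V<70),(395,195),35,.007)
m=(S<40)&(V>190)&(np.hypot(u-210,v-217)<9); w=plane('scene',np.argwhere(m)[:,::-1],.062); print(w.mean(0),np.ptp(w,axis=0))
E
```

```text
t 2.2 pos [0.6203 0.1332 0.1871] shift [0.0047 0.0008 0.0029] turn [ 0.0119 -0.0082  0.0039] F [ 0.5  -0.5  -0.23] w 0.0609 q [ 17.  22. -41.  84.  15.  81. -13.]
cap 311 [0.6237 0.1353 0.059 ] [0.608 0.116 0.046] [0.645 0.151 0.07 ]
tin 570 [ 0.6265 -0.1105  0.0356] [ 0.597 -0.147  0.025] [ 0.662 -0.082  0.04 ]
tape 917 [0.4566 0.2435 0.0221] [0.427 0.212 0.015] [0.49  0.273 0.026]
th 378 [ 0.4557 -0.2084  0.032 ] [ 0.43  -0.239  0.02 ] [ 0.487 -0.188  0.045]
br1 261 [0.6687 0.0181 0.0543] [ 0.654 -0.002  0.04 ] [0.691 0.034 0.068]
br2 362 [0.5097 0.1305 0.055 ] [0.495 0.111 0.04 ] [0.53  0.148 0.066]
yel (array([0.45693152, 0.24113902]), np.float64(0.05942399368799221))
blue (array([ 0.62865764, -0.12140271]), np.float64(0.04981386976277175))
grey (array([0.62380186, 0.13305914]), np.float64(0.0597536096744642))
black (array([ 0.45748536, -0.21992381]), np.float64(0.05846158767194525))
[0.62545699 0.13281312 0.062     ] [0.03449854 0.03130102 0.        ]
```

>>> {"fn": "move_arm", "kwargs": {"series": [0.005,0,0,0.012,-0.008,0.004,70,0,0,-0.03,0,0,0,70,0,0,-0.03,0,0,0,70,0,0,-0.02,0,0,0,70,0,0,0,0,0,0,70,0,0,0,0,0,0,70]}}

```text
time: 2.7
tool_pos: [0.6274, 0.1245, 0.1053]
orientation: [[0.005, -0.198, 0.98], [-0.002, 0.98, 0.198], [-1.0, -0.003, 0.004]]
wrist_force: [-0.0, 0.3, 0.1]
gripper_width: 0.0611
```

```bash
python3 go.py .625 .133 .025 12
```

```text
t 2.7 pos [0.6274 0.1245 0.1053] shift [-0.0024  0.0085 -0.0803] turn [0.002  0.0046 0.0098] F [-0.01  0.31  0.13] w 0.0611 q [ 17.  25. -40.  90.  17.  71. -14.]
```

>>> {"fn": "move_arm", "kwargs": {"series": [-0.002,0.008,0,0.002,0.005,0.01,70,0,0,0,0,0,0,70,0,0,0,0,0,0,70]}}

```text
time: 2.95
tool_pos: [0.6271, 0.13, 0.1084]
orientation: [[0.003, -0.204, 0.979], [-0.001, 0.979, 0.204], [-1.0, -0.001, 0.003]]
wrist_force: [0.6, -0.1, 0.4]
gripper_width: 0.0609
```

```bash
python3 go.py .625 .133 .025 12
```

```text
t 2.95 pos [0.6271 0.13   0.1084] shift [-0.0021  0.003  -0.0834] turn [0.0005 0.0028 0.004 ] F [ 0.56 -0.12  0.4 ] w 0.0609 q [ 17.  25. -40.  89.  17.  72. -14.]
```

>>> {"fn": "move_arm", "kwargs": {"series": [-0.001,0.003,-0.02,0,0.003,0.004,70,0,0.001,-0.02,0,0,0,70,0,0.001,-0.02,0,0,0,70,0,0.001,-0.018,0,0,0,70,0,0,0,0,0,0,70]}}

```text
time: 3.37
tool_pos: [0.6328, 0.1382, 0.0376]
orientation: [[0.017, -0.208, 0.978], [0.002, 0.978, 0.208], [-1.0, -0.001, 0.017]]
wrist_force: [-1.6, -0.5, -0.4]
gripper_width: 0.0608
```

```bash
python3 go.py .625 .133 .025 12
```

```text
t 3.37 pos [0.6328 0.1382 0.0376] shift [-0.0078 -0.0052 -0.0126] turn [-0.002   0.0165  0.0004] F [-1.62 -0.54 -0.44] w 0.0608 q [ 15.  29. -39.  93.  20.  64. -17.]
```

>>> {"fn": "move_arm", "kwargs": {"series": [-0.008,-0.005,0,0,0.017,0,70,0,0,0,0,0,0,70,0,0,0,0,0,0,70]}}

```text
time: 3.62
tool_pos: [0.626, 0.1338, 0.0413]
orientation: [[0.002, -0.208, 0.978], [0.003, 0.978, 0.208], [-1.0, 0.003, 0.002]]
wrist_force: [-0.8, -0.2, 0.3]
gripper_width: 0.0609
```

```bash
python3 go.py .625 .133 .025 12;  python3 -c "
from h import *
cap('wrist','w2')"
```

```text
t 3.62 pos [0.626  0.1338 0.0413] shift [-0.001  -0.0008 -0.0163] turn [-0.003   0.0017 -0.0003] F [-0.78 -0.19  0.29] w 0.0609 q [ 16.  28. -39.  93.  19.  65. -16.]
```

View pics/w2.png

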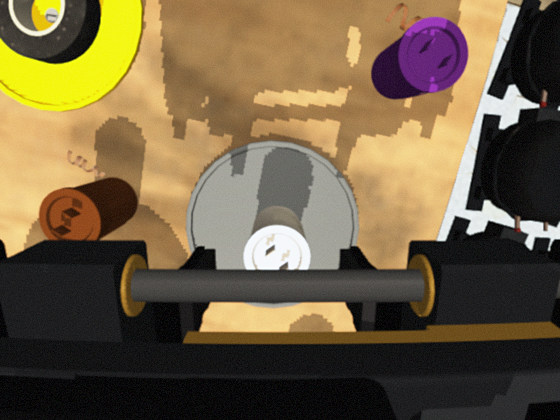

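>>> {"fn": "move_arm", "kwargs": {"series": [-0.001,0,-0.016,0,0,0,70,0,0,0,0,0,0,70,0,0,0,0,0,0,30,0,0,0,0,0,0,30,0,0,0,0,0,0,30,0,0,0,0,0,0,30,0,0,0,0,0,0,30,0,0,0,0,0,0,30], "newtons": 15}}

```text
time: 4.33
tool_pos: [0.6303, 0.134, 0.0334]
orientation: [[0.013, -0.207, 0.978], [0.004, 0.978, 0.207], [-1.0, 0.001, 0.014]]
wrist_force: [-0.1, 0.9, -0.3]
gripper_width: 0.0308
```

```bash
python3 go.py .625 .133 .025 12
```

```text
t 4.33 pos [0.6303 0.134  0.0334] shift [-0.0053 -0.001  -0.0084] turn [-0.0039  0.0134  0.0014] F [-0.08  0.86 -0.3 ] w 0.0308 q [ 16.  29. -39.  94.  20.  64. -16.]
```

>>> {"fn": "move_arm", "kwargs": {"series": [0,0,0,0,0,0,25,0,0,0,0,0,0,25,0,0,0,0,0,0,25]}}

```text
time: 4.58
tool_pos: [0.6306, 0.1342, 0.0337]
orientation: [[0.014, -0.207, 0.978], [0.004, 0.978, 0.207], [-1.0, 0.001, 0.014]]
wrist_force: [-0.5, -0.2, 0.2]
gripper_width: 0.0226
```

```bash
python3 go.py .625 .133 .025 12;  python3 -c "
from h import *
cap('wrist','w3');cap('scene','s3')"
```

```text
t 4.58 pos [0.6306 0.1342 0.0337] shift [-0.0056 -0.0012 -0.0087] turn [-0.004   0.0139  0.0012] F [-0.46 -0.16  0.2 ] w 0.0226 q [ 16.  29. -39.  94.  20.  64. -16.]
```

View pics/w3.png

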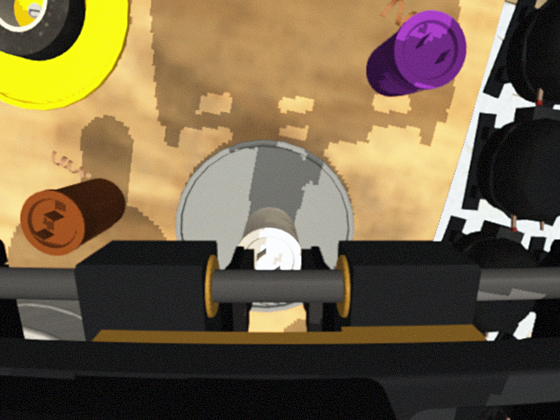

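View pics/s3.png

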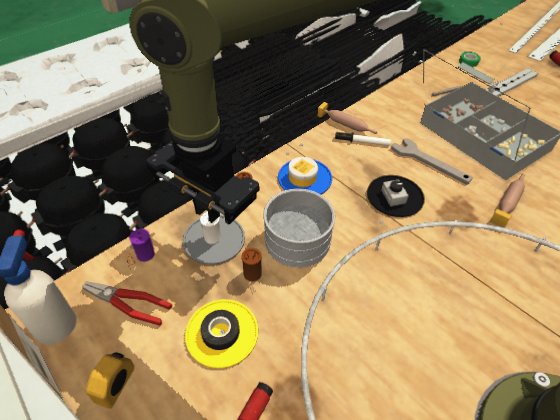

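```bash
python3 - <<'E'
from h import *
o=sensors.get_obs(); R=o['orientation'];t=o['tool_pos']; print(t)
print('tcp px',proj('wrist',t,o),'grasp px',proj('wrist',t-R[:,0]*.0187,o), 'cap expected top',proj('wrist',[.625,.133,.062],o))
p=np.load('w3_p.npy'); d=np.load('w3_d.npy'); P=cloud('wrist',d,o)
hsv=cv2.cvtColor(p,cv2.COLOR_RGB2HSV); H,S,V=[hsv[:,:,i].astype(int) for i in range(3)]
m=((S<40)&(V>190)); m[:220]=0;m[273:]=0;m[:,:235]=0;m[:,310:]=0
q=P[m]; print(len(q),np.nanmedian(q,0),np.nanmin(q,0),np.nanmax(q,0)); yx=np.argwhere(m); print(yx.min(0),yx.max(0))
print('tray', [P[v,u] for u,v in ((185,230),(345,230),(230,160))], P[255,240],P[255,320],P[300,278])
ps=np.load('s3_p.npy'); ds=np.load('s3_d.npy');Ps=cloud('scene',ds)
m=(np.hypot(Ps[:,:,0]-.62,Ps[:,:,1]-.13)<.04)&(Ps[:,:,2]>.01)&(Ps[:,:,2]<.06)
q=Ps[m];print(len(q),q.mean(0),q.min(0),q.max(0))
cv2.imwrite('pics/s3z.png',cv2.resize(ps[160:290,130:300,::-1],None,fx=4,fy=4,interpolation=2))
E
```

```text
[0.6304886  0.13416452 0.03366607]
tcp px [[277.41779848 242.23212516]] grasp px [[277.41469554 252.96613632]] cap expected top [[267.26546379 259.34580187]]
1834 [0.62713108 0.13950766 0.06113626] [0.60687903 0.11834769 0.00448628] [0.64215012 0.16564165 0.1524304 ]
[228 238] [269 300]
tray [array([0.57017152, 0.12093776, 0.00485112]), array([0.67589178, 0.14261161, 0.00429045]), array([0.5916031 , 0.17287709, 0.00389661])] [0.61133295 0.14031815 0.08275304] [0.64670599 0.14729623 0.08200686] [0.62370824 0.15861528 0.15594672]
306 [0.61718726 0.13970669 0.03704781] [0.6086754  0.11920088 0.01000948] [0.64062594 0.15091944 0.059972  ]
```

View pics/s3z.png

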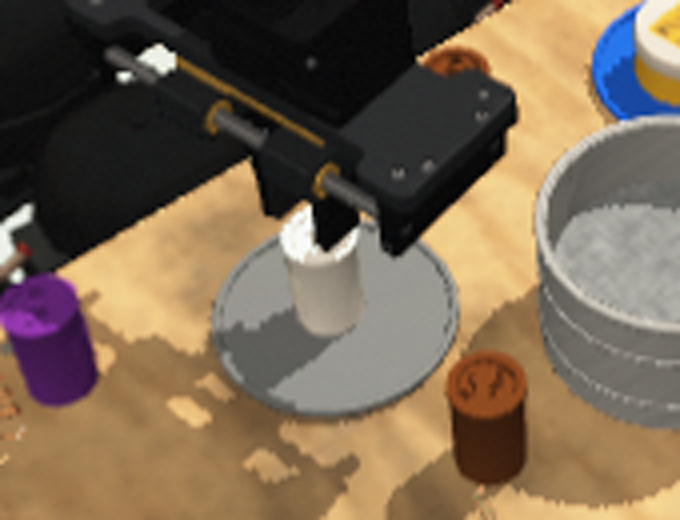

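```bash
python3 - <<'E'
from h import *
ds=np.load('s3_d.npy');Ps=cloud('scene',ds);ps=np.load('s3_p.npy')
for u,v in ((211,221),(211,217),(213,212),(225,215),(203,219),(205,228),(212,228),(212,235),(197,205),(232,212),(208,214)): print((u,v),Ps[v,u].round(3),ps[v,u])
R=sensors.get_obs(); print(proj('scene',R['tool_pos']),proj('scene',R['tool_pos']+[0,0,.0187]))
dw=np.load('w3_d.npy');P=cloud('wrist',dw,R)
for u,v in ((240,255),(240,262),(240,268),(318,255),(262,262),(300,262),(255,255),(270,240),(270,265)): print((u,v),P[v,u].round(3))
E
```

```text
(211, 221) [0.611 0.14  0.073] [10  8 10]
(211, 217) [0.609 0.14  0.085] [10 10 11]
(213, 212) [0.608 0.135 0.096] [8 8 8]
(225, 215) [0.543 0.152 0.157] [14 12 13]
(203, 219) [0.633 0.144 0.062] [246 247 242]
(205, 228) [0.622 0.149 0.049] [154 144 130]
(212, 228) [0.612 0.139 0.05 ] [144 135 121]
(212, 235) [0.612 0.142 0.032] [155 146 131]
(197, 205) [0.643 0.145 0.093] [21 21 22]
(232, 212) [0.53  0.148 0.172] [22 21 23]
(208, 214) [0.618 0.14  0.085] [64 65 63]
[[209.36463893 226.58887941]] [[208.34507527 220.2643874 ]]
(240, 255) [0.611 0.14  0.083]
(240, 262) [0.612 0.14  0.09 ]
(240, 268) [0.613 0.139 0.094]
(318, 255) [0.646 0.148 0.083]
(262, 262) [0.623 0.131 0.061]
(300, 262) [0.642 0.135 0.062]
(255, 255) [0.618 0.133 0.06 ]
(270, 240) [0.624 0.143 0.061]
(270, 265) [0.627 0.13  0.06 ]
```

```bash
python3 -c "
import cv2
i=cv2.imread('pics/w3.png'); cv2.imwrite('pics/w3z.png',cv2.resize(i[200:340,190:370],None,fx=4,fy=4,interpolation=2))"
```

```text
(no output)
```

View pics/w3z.png

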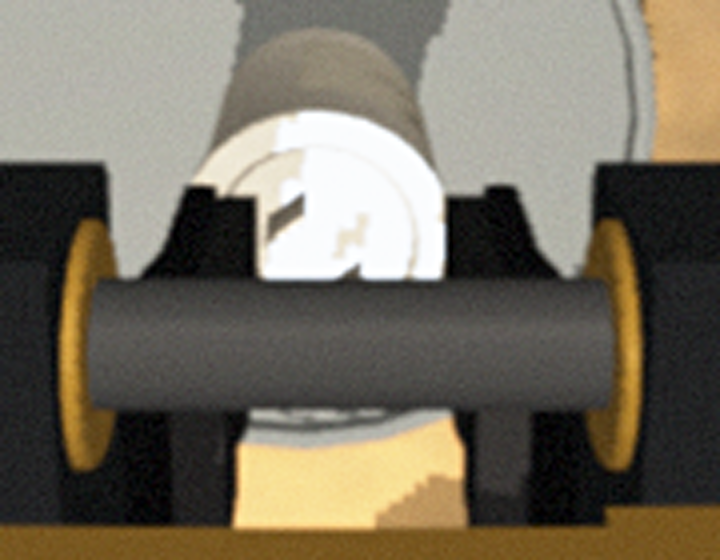

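```bash
python3 - <<'E'
from h import *
R=sensors.get_obs();dw=np.load('w3_d.npy');P=cloud('wrist',dw,R)
for u in (243,248,308,315):
  for v in range(240,268,3): print((u,v),P[v,u].round(3))
print(R['tool_pos'],R['gripper_width'])
E
```

```text
(243, 240) [0.611 0.14  0.061]
(243, 243) [0.611 0.139 0.063]
(243, 246) [0.612 0.14  0.069]
(243, 249) [0.612 0.14  0.074]
(243, 252) [0.612 0.14  0.077]
(243, 255) [0.613 0.139 0.078]
(243, 258) [0.613 0.139 0.082]
(243, 261) [0.613 0.139 0.085]
(243, 264) [0.613 0.138 0.088]
(243, 267) [0.614 0.139 0.093]
(248, 240) [0.613 0.141 0.063]
(248, 243) [0.614 0.14  0.062]
(248, 246) [0.614 0.138 0.061]
(248, 249) [0.614 0.139 0.07 ]
(248, 252) [0.615 0.139 0.074]
(248, 255) [0.615 0.139 0.078]
(248, 258) [0.615 0.139 0.082]
(248, 261) [0.615 0.14  0.086]
(248, 264) [0.616 0.139 0.088]
(248, 267) [0.616 0.139 0.093]
(308, 240) [0.653 0.131 0.006]
(308, 243) [0.653 0.129 0.006]
(308, 246) [0.654 0.127 0.005]
(308, 249) [0.643 0.145 0.07 ]
(308, 252) [0.642 0.145 0.074]
(308, 255) [0.642 0.145 0.078]
(308, 258) [0.642 0.145 0.082]
(308, 261) [0.641 0.144 0.085]
(308, 264) [0.641 0.145 0.089]
(308, 267) [0.64  0.145 0.094]
(315, 240) [0.658 0.131 0.004]
(315, 243) [0.658 0.13  0.005]
(315, 246) [0.646 0.147 0.07 ]
(315, 249) [0.645 0.147 0.074]
(315, 252) [0.645 0.147 0.078]
(315, 255) [0.644 0.147 0.082]
(315, 258) [0.644 0.147 0.086]
(315, 261) [0.643 0.147 0.09 ]
(315, 264) [0.644 0.145 0.09 ]
(315, 267) [0.644 0.145 0.093]
[0.6304886  0.13416452 0.03366607] 0.021743657524286877
```

```bash
python3 - <<'E'
from h import *
c=vision.camera_params('wrist')
for tag in ('wrist0','w2','w3'):
    d=np.load('wrist0.npy') if tag=='wrist0' else np.load(tag+'_d.npy')
    K,D=cam('top')[:2]; K=np.array([[c['fx'],0,c['cx']],[0,c['fy'],c['cy']],[0,0,1]]);D=c['dist']
    v,u=np.mgrid[:420,:560]; q=cv2.undistortPoints(np.float64(np.c_[u.ravel(),v.ravel()]).reshape(-1,1,2),K,D).reshape(420,560,2)
    X=np.concatenate([q*d[...,None],d[...,None]],2); T=X@c['mount'][:3,:3].T+c['mount'][:3,3]
    m=(d>0)&(T[:,:,0]>-.12)&(abs(T[:,:,2])<.06)&(abs(T[:,:,1])<.012)&(d<.17)
    t=T[m]; print(tag,len(t),'max x along tool',np.sort(t[:,0])[-20:].round(3)[::6] )
    for s in (-1,1):
        tt=t[t[:,2]*s>0.005]; i=np.argsort(tt[:,0])[-30:]; print('  tip side',s,tt[i].mean(0).round(4),'z range', tt[i][:,2].min().round(4),tt[i][:,2].max().round(4))
E
```

```text
wrist0 5582 max x along tool [-0.037 -0.037 -0.037 -0.036]
  tip side -1 [-0.0374  0.0086 -0.0474] z range -0.0524 -0.0435
  tip side 1 [-0.0372  0.0079  0.0461] z range 0.0431 0.0523
w2 4508 max x along tool [-0.037 -0.037 -0.036 -0.036]
  tip side -1 [-0.0371  0.0085 -0.0343] z range -0.0394 -0.0303
  tip side 1 [-0.0371  0.0087  0.0344] z range 0.03 0.0386
w3 2691 max x along tool [-0.037 -0.037 -0.036 -0.036]
  tip side -1 [-0.0369  0.0081 -0.014 ] z range -0.0199 -0.006
  tip side 1 [-0.0373  0.0089  0.0155] z range 0.0114 0.02
```

>>> {"fn": "move_arm", "kwargs": {"series": [-0.003,0,0.025,0,0.014,0,70,0,0,0,0,0,0,70,0,0,0,0,0,0,70,0,0,0,0,0,0,70,0,0,0,0,0,0,70,0,0,0,0,0,0,70]}}

```text
time: 5.18
tool_pos: [0.6267, 0.134, 0.058]
orientation: [[-0.002, -0.207, 0.978], [0.004, 0.978, 0.207], [-1.0, 0.004, -0.001]]
wrist_force: [-0.3, 0.6, -1.1]
gripper_width: 0.0539
```

```bash
python3 go.py .625 .133 .025 12;  python3 - <<'E'
from h import *
p,d,o=cap('wrist','w4'); P=cloud('wrist',d,o)
m=(np.hypot(P[:,:,0]-.625,P[:,:,1]-.133)<.03)&(P[:,:,2]>.055)&(P[:,:,2]<.066)
q=P[m]; print(len(q),q.mean(0),q.min(0),q.max(0))
ps,ds,_=cap('scene','s4'); Ps=cloud('scene',ds);m=(np.hypot(Ps[:,:,0]-.625,Ps[:,:,1]-.133)<.03)&(Ps[:,:,2]>.058)&(Ps[:,:,2]<.066)
q=Ps[m]; print(len(q),q.mean(0),q.min(0),q.max(0))
E
```

```text
t 5.18 pos [0.6267 0.134  0.058 ] shift [-0.0017 -0.001  -0.033 ] turn [-0.0038 -0.0022  0.0012] F [-0.26  0.64 -1.1 ] w 0.0539 q [ 16.  28. -39.  92.  18.  67. -15.]
2599 [0.62557366 0.13396894 0.06149454] [0.60827366 0.11703552 0.05596561] [0.64341359 0.15029173 0.06592835]
211 [0.62617424 0.13480892 0.06112468] [0.60911368 0.11729027 0.05811034] [0.64457676 0.15131897 0.06546448]
```

>>> {"fn": "move_arm", "kwargs": {"series": [-0.002,0,-0.012,0,0.003,0,70,-0.001,0,-0.012,0,0.003,0,70,0,0,-0.008,0,0.003,0,70,0,0,0,0,0,0,70]}}

```text
time: 5.62
tool_pos: [0.6223, 0.1335, 0.0216]
orientation: [[-0.014, -0.207, 0.978], [0.003, 0.978, 0.207], [-1.0, 0.006, -0.013]]
wrist_force: [0.5, -0.5, -0.9]
gripper_width: 0.0607
```

```bash
python3 go.py .626 .134 -.0115 12
```

```text
t 5.62 pos [0.6223 0.1335 0.0216] shift [ 0.0037  0.0005 -0.0331] turn [-0.0032 -0.0138  0.0012] F [ 0.51 -0.47 -0.88] w 0.0607 q [ 15.  30. -39.  94.  20.  64. -16.]
```

>>> {"fn": "move_arm", "kwargs": {"series": [0.003,0,-0.008,-0.003,-0.012,0,70,0,0,-0.008,0,0,0,70,0,0,0,0,0,0,70,0,0,0,0,0,0,70]}}

```text
time: 5.95
tool_pos: [0.6243, 0.1334, 0.0016]
orientation: [[-0.004, -0.207, 0.978], [-0.0, 0.978, 0.207], [-1.0, 0.001, -0.004]]
wrist_force: [-0.0, -0.1, -0.1]
gripper_width: 0.0612
```

```bash
python3 go.py .626 .134 -.0115 12
```

```text
t 5.95 pos [0.6243 0.1334 0.0016] shift [ 0.0017  0.0006 -0.0131] turn [ 0.0002 -0.004   0.0009] F [-0.04 -0.13 -0.15] w 0.0612 q [ 15.  31. -38.  95.  21.  62. -17.]
```

>>> {"fn": "move_arm", "kwargs": {"series": [0.001,0,-0.011,0,-0.003,0,70,0,0,0,0,0,0,35,0,0,0,0,0,0,35,0,0,0,0,0,0,35,0,0,0,0,0,0,35,0,0,0,0,0,0,35,0,0,0,0,0,0,35,0,0,0,0,0,0,35], "newtons": 15}}

```text
time: 6.62
tool_pos: [0.6263, 0.1336, -0.0095]
orientation: [[0.001, -0.207, 0.978], [0.0, 0.978, 0.207], [-1.0, -0.0, 0.001]]
wrist_force: [-0.4, 0.1, -1.6]
gripper_width: 0.0347
```

```bash
python3 go.py .626 .134 -.0115 12;  python3 - <<'E'
from h import *
p,d,o=cap('wrist','w5')
ps,ds,_=cap('scene','s5'); cv2.imwrite('pics/s5z.png',cv2.resize(ps[160:290,130:300,::-1],None,fx=4,fy=4,interpolation=2))
E
```

```text
t 6.62 pos [ 0.6263  0.1336 -0.0095] shift [-0.0003  0.0004 -0.002 ] turn [-0.      0.0012  0.001 ] F [-0.42  0.14 -1.6 ] w 0.0347 q [ 15.  32. -38.  95.  21.  61. -18.]
```

View pics/w5.png

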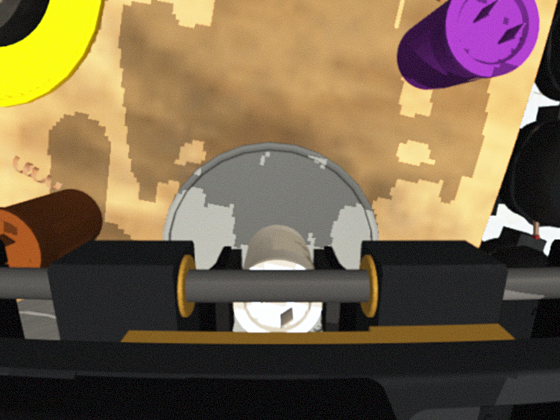

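View pics/s5z.png

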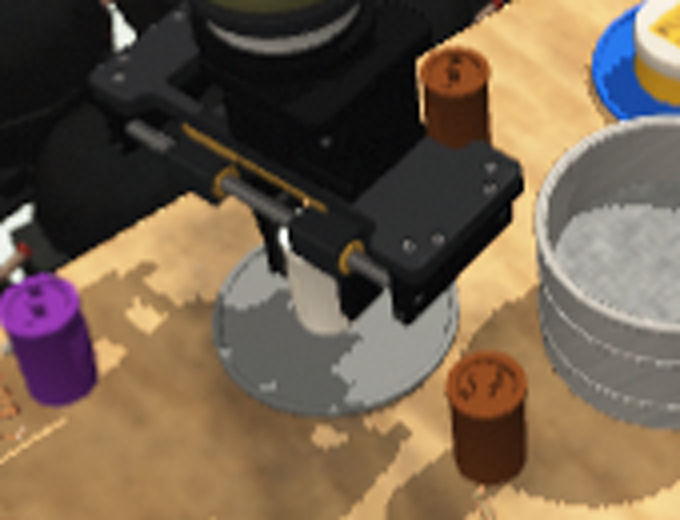

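>>> {"fn": "move_arm", "kwargs": {"series": [0,0,0.01,0,0,0,35,0,0,0.02,0,0,0,35,0,0,0.025,0,0,0,35,0,0,0.025,0,0,0,35,0,0,0.025,0,0,0,35,0,0,0.015,0,0,0,35,0,0,0,0,0,0,35]}}

```text
time: 7.3
tool_pos: [0.6232, 0.1336, 0.1174]
orientation: [[-0.003, -0.208, 0.978], [-0.0, 0.978, 0.208], [-1.0, 0.001, -0.003]]
wrist_force: [0.1, 0.4, -0.0]
gripper_width: 0.0348
```

```bash
python3 go.py .5105 .0155 .11 12
```

```text
t 7.3 pos [0.6232 0.1336 0.1174] shift [-0.1127 -0.1181 -0.0074] turn [ 0.     -0.0027 -0.0003] F [ 0.11  0.38 -0.04] w 0.0348 q [ 17.  24. -41.  89.  16.  73. -14.]
```

>>> {"fn": "move_arm", "kwargs": {"series": [-0.016,-0.017,0,0,0,0,35,-0.016,-0.017,0,0,0,0,35,-0.016,-0.017,0,0,0,0,35,-0.016,-0.017,0,0,0,0,35,-0.016,-0.017,0,0,0,0,35,-0.016,-0.017,0,0,0,0,35,-0.01,-0.012,0,0,0,0,35,0,0,0,0,0,0,35]}}

```text
time: 7.97
tool_pos: [0.51, 0.0182, 0.1152]
orientation: [[-0.004, -0.212, 0.977], [0.002, 0.977, 0.212], [-1.0, 0.003, -0.004]]
wrist_force: [0.1, -0.9, -2.0]
gripper_width: 0.0351
```

```bash
python3 go.py .5105 .0155 .11 12;  python3 - <<'E'
from h import *
p,d,o=cap('wrist','w6')
ps,ds,_=cap('scene','s6');p,d,o=cap('top','t6')
E
```

```text
t 7.97 pos [0.51   0.0182 0.1152] shift [ 0.0005 -0.0027 -0.0052] turn [-0.0023 -0.0041 -0.0043] F [ 0.05 -0.87 -1.97] w 0.0351 q [ 34.   7. -41. 107.   5.  68.   3.]
```

View pics/w6.png

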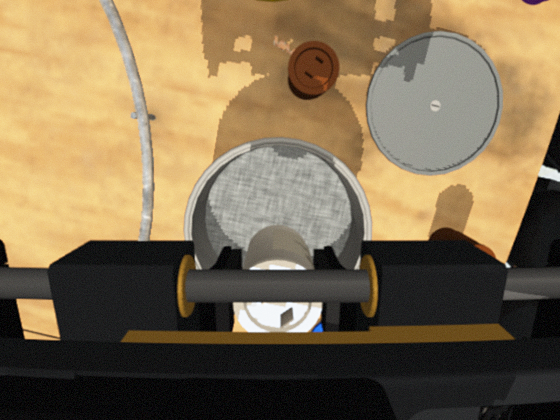

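View pics/s6.png

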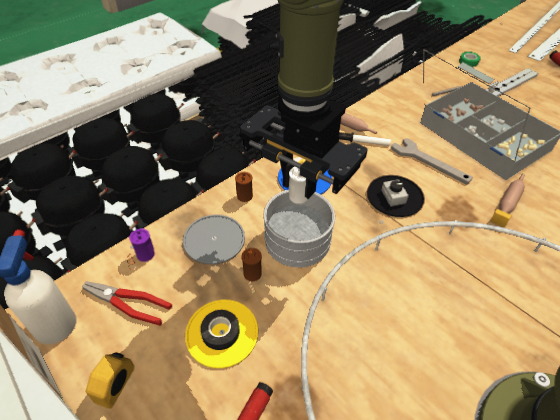

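```bash
python3 go.py .5105 .0155 .11 12; python3 - <<'E'
from h import *
o=sensors.get_obs()
for n,t in (('wrist','w6'),('top','t6'),('scene','s6')):
    d=np.load(t+'_d.npy'); P=cloud(n,d,o); r=np.hypot(P[:,:,0]-.511,P[:,:,1]-.016)
    q=P[(r<.075)&(r>.045)&(abs(P[:,:,2]-.08)<.004)]
    f=P[(r<.055)&(P[:,:,2]>.01)&(P[:,:,2]<.05)]
    if len(q)>20: print(n,len(q),circ(q[:,:2]),'foam',len(f),np.median(f[:,2]))
p=np.load('w6_p.npy');hsv=cv2.cvtColor(p,cv2.COLOR_RGB2HSV); m=(hsv[:,:,1]<45); m[:, :365]=0; m[180:]=0; m[:25]=0; m[:,505:]=0
k=max(cv2.findContours(m.astype(np.uint8),0,1)[0],key=cv2.contourArea).reshape(-1,2); print('grey',circ(plane('wrist',k,.007,o)[:,:2]))
E
```

```text
t 8.12 pos [0.5126 0.0222 0.116 ] shift [-0.0021 -0.0067 -0.006 ] turn [-0.0056 -0.0013 -0.0083] F [ 0.71  0.75 -0.97] w 0.035 q [ 33.   8. -41. 106.   5.  68.   3.]
wrist 3006 (array([0.51318789, 0.01890109]), np.float64(0.06142569945442412)) foam 10183 0.04216381759928317
scene 541 (array([0.51115353, 0.0150662 ]), np.float64(0.06238233768344857)) foam 1425 0.04094501143725193
grey (array([0.62543955, 0.13677067]), np.float64(0.05927054361189372))
```

>>> {"fn": "move_arm", "kwargs": {"series": [-0.002,-0.007,0,-0.005,-0.001,-0.008,35,0,0,-0.02,0,0,0,35,0,0,-0.02,0,0,0,35,0,0,-0.015,0,0,0,35,0,0,0,0,0,0,35]}}

```text
time: 8.53
tool_pos: [0.5151, 0.02, 0.0606]
orientation: [[0.006, -0.214, 0.977], [0.003, 0.977, 0.214], [-1.0, 0.002, 0.006]]
wrist_force: [-0.8, -1.1, -1.5]
gripper_width: 0.0351
```

```bash
python3 go.py .511 .0155 .0275 12
```

```text
t 8.53 pos [0.5151 0.02   0.0606] shift [-0.0041 -0.0045 -0.0331] turn [-0.0033  0.0059 -0.0067] F [-0.78 -1.05 -1.48] w 0.0351 q [ 32.  11. -41. 110.   8.  61.   1.]
```

>>> {"fn": "move_arm", "kwargs": {"series": [-0.004,-0.004,-0.008,-0.003,0.006,-0.007,35,0,0,-0.008,0,0.002,0,35,0,0,-0.006,0,0.002,0,35,0,0,0,0,0,0,35,0,0,0,0,0,0,35]}}

```text
time: 8.95
tool_pos: [0.5127, 0.0178, 0.0379]
orientation: [[-0.003, -0.21, 0.978], [0.002, 0.978, 0.21], [-1.0, 0.002, -0.003]]
wrist_force: [-0.0, 0.0, -0.7]
gripper_width: 0.035
```

```bash
python3 go.py .511 .0155 .0275 12
```

```text
t 8.95 pos [0.5127 0.0178 0.0379] shift [-0.0017 -0.0023 -0.0104] turn [-0.0018 -0.0035 -0.0018] F [-0.    0.04 -0.73] w 0.035 q [ 32.  13. -40. 111.  10.  59.  -1.]
```

>>> {"fn": "move_arm", "kwargs": {"series": [-0.002,-0.002,-0.003,-0.002,-0.003,-0.002,35,0,0,-0.002,0,0,0,35,0,0,0,0,0,0,35]}}

```text
time: 9.2
tool_pos: [0.5116, 0.0156, 0.0336]
orientation: [[0.002, -0.207, 0.978], [-0.001, 0.978, 0.207], [-1.0, -0.001, 0.002]]
wrist_force: [-0.5, -0.8, -0.9]
gripper_width: 0.0354
```

```bash
python3 go.py .511 .0155 .0275 12
```

```text
t 9.2 pos [0.5116 0.0156 0.0336] shift [-0.0006 -0.0001 -0.0061] turn [0.0006 0.0019 0.0005] F [-0.51 -0.81 -0.85] w 0.0354 q [ 32.  13. -40. 112.  10.  59.  -1.]
```

>>> {"fn": "move_arm", "kwargs": {"series": [0,0,-0.002,0,0.001,0,35,0,0,-0.001,0,0,0,35]}}

```text
time: 9.37
tool_pos: [0.5121, 0.0153, 0.031]
orientation: [[0.002, -0.207, 0.978], [-0.001, 0.978, 0.207], [-1.0, -0.002, 0.002]]
wrist_force: [-0.2, 0.5, -0.8]
gripper_width: 0.0348
```

>>> {"fn": "move_arm", "kwargs": {"series": [0,0,-0.0015,0,0,0,35]}}

```text
time: 9.45
tool_pos: [0.5123, 0.0153, 0.0297]
orientation: [[0.003, -0.207, 0.978], [-0.001, 0.978, 0.207], [-1.0, -0.002, 0.002]]
wrist_force: [-0.0, -0.5, -0.6]
gripper_width: 0.0351
```

>>> {"fn": "move_arm", "kwargs": {"series": [0,0,-0.0015,0,0,0,35]}}

```text
time: 9.53
tool_pos: [0.5124, 0.0152, 0.0282]
orientation: [[0.003, -0.207, 0.978], [-0.001, 0.978, 0.207], [-1.0, -0.002, 0.003]]
wrist_force: [-0.0, -0.2, -0.7]
gripper_width: 0.035
```

>>> {"fn": "move_arm", "kwargs": {"series": [0,0,-0.001,0,0,0,35]}}

```text
time: 9.62
tool_pos: [0.5124, 0.0152, 0.027]
orientation: [[0.003, -0.207, 0.978], [-0.001, 0.978, 0.207], [-1.0, -0.002, 0.003]]
wrist_force: [0.4, -0.2, 5.4]
gripper_width: 0.035
```

>>> {"fn": "move_arm", "kwargs": {"series": [0,0,-0.001,0,0,0,35]}}

```text
time: 9.7
tool_pos: [0.5125, 0.0152, 0.0269]
orientation: [[0.003, -0.207, 0.978], [-0.002, 0.978, 0.207], [-1.0, -0.003, 0.002]]
wrist_force: [-6.4, -1.2, 15.8]
gripper_width: 0.0349
```

>>> {"fn": "move_arm", "kwargs": {"series": [0,0,-0.001,0,0,0,35]}}

```text
time: 9.78
tool_pos: [0.5125, 0.0151, 0.027]
orientation: [[0.002, -0.207, 0.978], [-0.003, 0.978, 0.207], [-1.0, -0.003, 0.001]]
wrist_force: [-5.6, -0.7, 8.5]
gripper_width: 0.035
```

>>> {"fn": "move_arm", "kwargs": {"series": [0,0,0.0003,0,0,0,45,0,0,0,0,0,0,60,0,0,0,0,0,0,60,0,0,0,0,0,0,60,0,0,0,0,0,0,60]}}

```text
time: 10.2
tool_pos: [0.5136, 0.0153, 0.0281]
orientation: [[0.004, -0.207, 0.978], [-0.003, 0.978, 0.207], [-1.0, -0.004, 0.003]]
wrist_force: [-0.0, 0.1, 0.5]
gripper_width: 0.0508
```

```bash
python3 go.py .511 .0155 .0275 12
```

```text
t 10.2 pos [0.5136 0.0153 0.0281] shift [-0.0026  0.0002 -0.0006] turn [0.0029 0.0042 0.001 ] F [-0.01  0.09  0.55] w 0.0508 q [ 31.  14. -40. 112.  10.  58.  -1.]
```

Released without load. Lifting straight out.

>>> {"fn": "move_arm", "kwargs": {"series": [-0.002,0,0.01,0,0.004,0,60,0,0,0.015,0,0,0,60,0,0,0.025,0,0,0,60,0,0,0.03,0,0,0,60,0,0,0.03,0,0,0,60,0,0,0.03,0,0,0,60,0,0,0,0,0,0,80]}}

```text
time: 10.78
tool_pos: [0.5069, 0.0167, 0.175]
orientation: [[-0.007, -0.209, 0.978], [-0.0, 0.978, 0.209], [-1.0, 0.001, -0.007]]
wrist_force: [0.4, 0.4, -0.6]
gripper_width: 0.0546
```

```bash
python3 go.py .458 -.2145 .16 -29;  python3 - <<'E'
from h import *
ps,ds,_=cap('scene','s7');cap('top','t7')
cv2.imwrite('pics/s7z.png',cv2.resize(ps[150:280,230:430,::-1],None,fx=4,fy=4,interpolation=2))
P=cloud('scene',ds); r=np.hypot(P[:,:,0]-.511,P[:,:,1]-.016);q=P[(r<.03)&(P[:,:,2]>.06)]; print(len(q),q.min(0),q.max(0),np.median(q,0))
E
```

```text
t 10.78 pos [0.5069 0.0167 0.175 ] shift [-0.0489 -0.2312 -0.015 ] turn [-0.0021 -0.007  -0.7171] F [ 0.41  0.41 -0.63] w 0.0546 q [ 35.   4. -41. 103.   3.  75.   5.]
1330 [ 0.48156062 -0.00277083  0.06022061] [0.54039618 0.04577614 0.39024093] [0.50872328 0.03183289 0.25917793]
```

View pics/s7z.png

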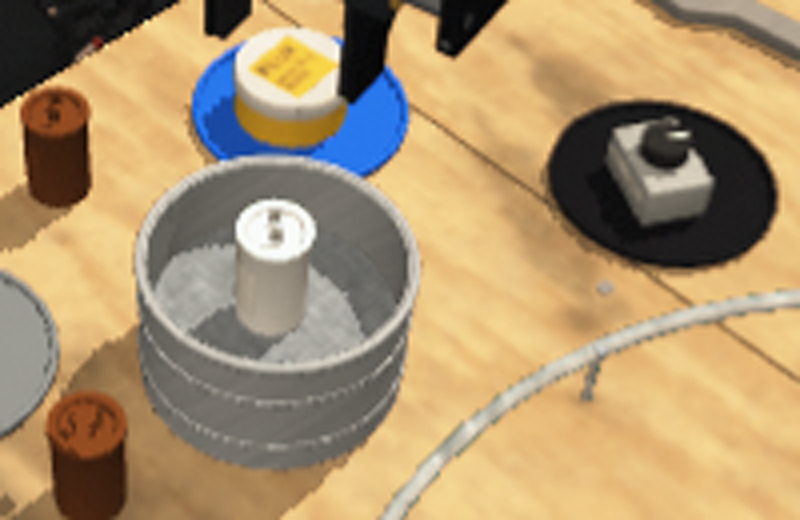

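>>> {"fn": "move_arm", "kwargs": {"series": [-0.004,-0.029,0,0,0,-0.09,90,-0.004,-0.03,0,0,0,-0.09,90,-0.006,-0.03,0,0,0,-0.09,90,-0.007,-0.03,0,0,0,-0.09,90,-0.008,-0.03,-0.01,0,0,-0.09,90,-0.008,-0.03,-0.01,0,0,-0.09,90,-0.007,-0.028,-0.01,0,0,-0.09,90,-0.004,-0.015,-0.01,0,0,-0.08,90]}}

```text
time: 11.55
tool_pos: [0.448, -0.2061, 0.1226]
orientation: [[-0.016, 0.494, 0.869], [0.016, 0.87, -0.494], [-1.0, 0.006, -0.022]]
wrist_force: [-0.6, 0.3, -0.3]
gripper_width: 0.0785
```

>>> {"fn": "move_arm", "kwargs": {"series": [0,0,-0.02,0,0,0,90,0,0,0,0,0,0,90,0,0,0,0,0,0,90,0,0,0,0,0,0,90]}}

```text
time: 11.88
tool_pos: [0.4401, -0.2093, 0.0955]
orientation: [[-0.029, 0.505, 0.863], [0.022, 0.863, -0.504], [-0.999, 0.005, -0.036]]
wrist_force: [0.4, -0.3, -0.3]
gripper_width: 0.0782
```

```bash
cat > wl.py <<'E'
import sys; from h import *
# wrist look: tag x y r zlo zhi
tag=sys.argv[1]; x,y,r,lo,hi=map(float,sys.argv[2:7])
p,d,o=cap('wrist',tag); P=cloud('wrist',d,o); m=(np.hypot(P[:,:,0]-x,P[:,:,1]-y)<r)&(P[:,:,2]>lo)&(P[:,:,2]<hi)
q=P[m]; print('pose',o['tool_pos'].round(4)); vu=np.argwhere(m)
if len(q): print(len(q),'mean',q.mean(0).round(4),'medz',np.median(q[:,2]).round(4),'rect',cv2.minAreaRect(np.float32(q[:,:2])),'px',vu.min(0),vu.max(0))
E
python3 go.py .458 -.2145 .1 -29; python3 wl.py w8 .458 -.2145 .045 .025 .034
```

```text
t 11.88 pos [ 0.4401 -0.2093  0.0955] shift [ 0.0179 -0.0052  0.0045] turn [-0.022  -0.0288  0.0228] F [ 0.41 -0.34 -0.26] w 0.0782 q [ 48.   6. -27. 110.   2.  67. -10.]
pose [ 0.4401 -0.2093  0.0955]
1929 mean [ 0.459  -0.215   0.0302] medz 0.0304 rect ((0.4580022692680359, -0.21683071553707123), (0.03724384307861328, 0.049331970512866974), 61.89318084716797) px [189 272] [236 336]
```

View pics/w8.png

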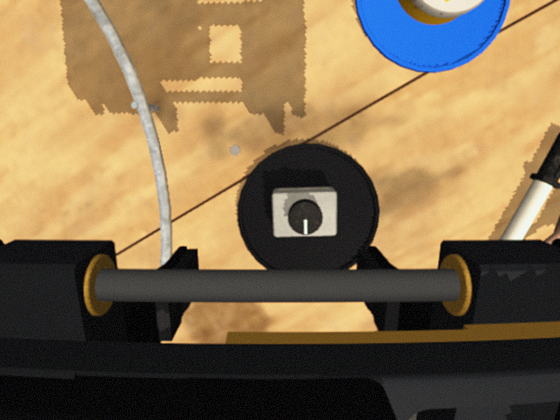

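>>> {"fn": "move_arm", "kwargs": {"series": [0.018,-0.006,0,-0.022,-0.029,0.023,88,0,0,-0.015,0,0,0,88,0,0,-0.015,0,0,0,88,0,0,0,0,0,0,88,0,0,0,0,0,0,88]}}

```text
time: 12.35
tool_pos: [0.4648, -0.2125, 0.0706]
orientation: [[0.01, 0.475, 0.88], [-0.005, 0.88, -0.475], [-1.0, 0.001, 0.011]]
wrist_force: [0.7, 0.3, 0.1]
gripper_width: 0.0766
```

```bash
python3 go.py .458 -.216 -.0265 -28.5; python3 - <<'E'
from h import *
p=np.load('w8_p.npy'); o=dict(sensors.get_obs()); 
E
python3 wl.py w9 .458 -.216 .045 .025 .034
```

```text
t 12.35 pos [ 0.4648 -0.2125  0.0706] shift [-0.0068 -0.0035 -0.0971] turn [ 0.0049  0.0102 -0.0024] F [0.72 0.35 0.09] w 0.0766 q [ 47.   8. -27. 111.   4.  62. -10.]
pose [ 0.4648 -0.2125  0.0706]
2232 mean [ 0.4598 -0.2145  0.0302] medz 0.0304 rect ((0.45848244428634644, -0.2165643572807312), (0.03658043220639229, 0.050038810819387436), 61.96646499633789) px [207 235] [257 305]
```

>>> {"fn": "move_arm", "kwargs": {"series": [-0.006,-0.004,-0.01,0.005,0.01,-0.002,88,0,0,-0.02,0,0.002,0,88,0,0,-0.02,0,0,0,88,0,0,-0.01,0,0,0,88,0,0,0,0,0,0,88]}}

```text
time: 12.82
tool_pos: [0.4608, -0.219, 0.0125]
orientation: [[0.003, 0.476, 0.879], [-0.005, 0.879, -0.476], [-1.0, -0.003, 0.005]]
wrist_force: [-1.2, 1.1, -0.3]
gripper_width: 0.0766
```

```bash
python3 go.py .4585 -.2165 -.0265 -28.5
```

```text
t 12.82 pos [ 0.4608 -0.219   0.0125] shift [-0.0023  0.0025 -0.039 ] turn [ 0.0046  0.0032 -0.001 ] F [-1.22  1.14 -0.35] w 0.0766 q [ 47.  12. -27. 113.   7.  55. -12.]
```

>>> {"fn": "move_arm", "kwargs": {"series": [-0.002,0.002,-0.012,0.004,0.003,0,88,0,0,-0.012,0,0.001,0,88,0,0,-0.008,0,0,0,88,0,0,0,0,0,0,88,0,0,0,0,0,0,88]}}

```text
time: 13.23
tool_pos: [0.4591, -0.2179, -0.0212]
orientation: [[-0.0, 0.477, 0.879], [-0.001, 0.879, -0.477], [-1.0, -0.001, 0.0]]
wrist_force: [-0.0, -0.1, -0.5]
gripper_width: 0.0763
```

```bash
python3 go.py .4585 -.2165 -.0265 -28.5; python3 wl.py w10 .458 -.216 .045 .025 .034
```

```text
t 13.23 pos [ 0.4591 -0.2179 -0.0212] shift [-0.0006  0.0014 -0.0053] turn [ 0.001  -0.0001 -0.0002] F [-0.02 -0.05 -0.52] w 0.0763 q [ 46.  15. -26. 115.   9.  52. -13.]
pose [ 0.4591 -0.2179 -0.0212]
3907 mean [ 0.4616 -0.2093  0.0299] medz 0.0303 rect ((0.4580049514770508, -0.21627479791641235), (0.03709108382463455, 0.08848990499973297), 61.28804016113281) px [234 171] [312 372]
```

View pics/w10.png

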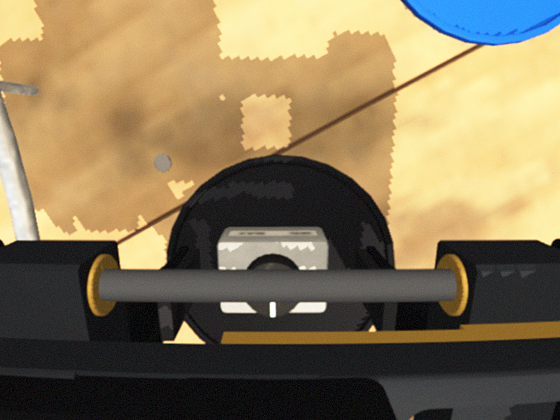

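>>> {"fn": "move_arm", "kwargs": {"series": [0,0.001,-0.004,0,0,0,88,0,0,0,0,0,0,50,0,0,0,0,0,0,50,0,0,0,0,0,0,50,0,0,0,0,0,0,50,0,0,0,0,0,0,50,0,0,0,0,0,0,50,0,0,0,0,0,0,50], "newtons": 15}}

```text
time: 13.95
tool_pos: [0.4607, -0.2174, -0.0235]
orientation: [[0.003, 0.477, 0.879], [-0.003, 0.879, -0.477], [-1.0, -0.001, 0.004]]
wrist_force: [-0.0, 0.0, -1.3]
gripper_width: 0.05
```

```bash
python3 go.py .4585 -.2165 -.0265 -28.5
```

```text
t 13.95 pos [ 0.4607 -0.2174 -0.0235] shift [-0.0022  0.0009 -0.003 ] turn [ 0.0031  0.0029 -0.0004] F [-0.04  0.01 -1.28] w 0.05 q [ 46.  16. -26. 115.   9.  51. -13.]
```

>>> {"fn": "move_arm", "kwargs": {"series": [0,0,0.01,0,0,0,50,0,0,0.02,0,0,0,50,0,0,0.03,0,0,0,50,0,0,0.03,0,0,0,50,0,0,0.03,0,0,0,50,0.004,0.008,0.025,0,0,0.02,50,0.008,0.017,0.01,0,0,0.04,50,0.012,0.025,0,0,0,0.05,50]}}

```text
time: 14.62
tool_pos: [0.4797, -0.1692, 0.1408]
orientation: [[-0.001, 0.382, 0.924], [-0.004, 0.924, -0.382], [-1.0, -0.004, 0.0]]
wrist_force: [0.2, 0.1, -1.4]
gripper_width: 0.0499
```

```bash
python3 go.py .624 .134 .12 8
```

```text
t 14.62 pos [ 0.4797 -0.1692  0.1408] shift [ 0.1443  0.3032 -0.0208] turn [ 4.000e-03 -3.000e-04  5.313e-01] F [ 0.24  0.1  -1.41] w 0.0499 q [ 45.   4. -30. 106.   3.  71.  -8.]
```

>>> {"fn": "move_arm", "kwargs": {"series": [0.014,0.03,0,0,0,0.053,50,0.014,0.03,0,0,0,0.053,50,0.014,0.03,0,0,0,0.053,50,0.014,0.03,0,0,0,0.053,50,0.014,0.03,0,0,0,0.053,50,0.014,0.03,0,0,0,0.053,50,0.014,0.03,0,0,0,0.053,50,0.014,0.03,0,0,0,0.053,50]}}

```text
time: 15.28
tool_pos: [0.5944, 0.0898, 0.1429]
orientation: [[0.005, -0.064, 0.998], [-0.003, 0.998, 0.064], [-1.0, -0.003, 0.005]]
wrist_force: [0.1, 0.1, 0.2]
gripper_width: 0.05
```

>>> {"fn": "move_arm", "kwargs": {"series": [0.014,0.03,0,0,0,0.053,50,0.009,0.02,0,0,0,0.053,50,0,0,0,0,0,0,50,0,0,0,0,0,0,50]}}

```text
time: 15.62
tool_pos: [0.6154, 0.1598, 0.1413]
orientation: [[0.002, -0.197, 0.98], [0.008, 0.98, 0.197], [-1.0, 0.008, 0.003]]
wrist_force: [0.7, -0.5, -0.4]
gripper_width: 0.05
```

```bash
python3 go.py .624 .134 -.0235 8; python3 wl.py w11 .458 -.216 .045 .025 .034
```

```text
t 15.62 pos [0.6154 0.1598 0.1413] shift [ 0.0086 -0.0258 -0.1648] turn [-0.0081  0.0019 -0.0585] F [ 0.69 -0.5  -0.36] w 0.05 q [ 18.  24. -44.  88.  17.  75. -17.]
pose [0.6154 0.1598 0.1413]
```

View pics/w11.png

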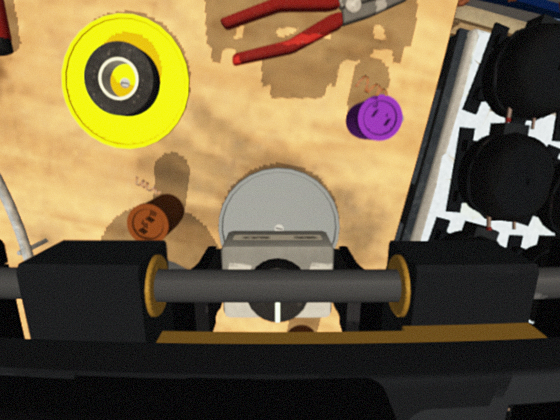

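>>> {"fn": "move_arm", "kwargs": {"series": [0.008,-0.025,-0.015,-0.008,0.002,-0.05,50,0,0,-0.02,0,0,0,50,0,0,-0.025,0,0,0,50,0,0,-0.02,0,0,0,50,0,0,0,0,0,0,50,0,0,0,0,0,0,50]}}

```text
time: 16.17
tool_pos: [0.6226, 0.1243, 0.0591]
orientation: [[0.002, -0.133, 0.991], [-0.006, 0.991, 0.133], [-1.0, -0.007, 0.001]]
wrist_force: [0.0, -0.1, 0.6]
gripper_width: 0.0498
```

```bash
python3 go.py .623 .134 -.0235 8
```

```text
t 16.17 pos [0.6226 0.1243 0.0591] shift [ 0.0004  0.0097 -0.0826] turn [0.0064 0.0015 0.0064] F [ 0.02 -0.08  0.57] w 0.0498 q [ 18.  27. -41.  93.  20.  67. -20.]
```

>>> {"fn": "move_arm", "kwargs": {"series": [0,0.009,-0.015,0.006,0.002,0.006,50,0,0,-0.02,0,0,0,50,0,0,-0.02,0,0,0,50,0,0,-0.01,0,0,0,50,0,0,0,0,0,0,50,0,0,0,0,0,0,50]}}

```text
time: 16.67
tool_pos: [0.6264, 0.1328, -0.0043]
orientation: [[0.008, -0.134, 0.991], [0.001, 0.991, 0.134], [-1.0, -0.0, 0.008]]
wrist_force: [-0.3, 0.0, -0.6]
gripper_width: 0.0501
```

```bash
python3 go.py .623 .134 -.0235 8
```

```text
t 16.67 pos [ 0.6264  0.1328 -0.0043] shift [-0.0034  0.0012 -0.0192] turn [-0.001   0.0081  0.0055] F [-0.27  0.04 -0.62] w 0.0501 q [ 16.  31. -40.  95.  23.  61. -23.]
```

>>> {"fn": "move_arm", "kwargs": {"series": [-0.003,0.001,-0.008,0,0.008,0.005,50,0,0,-0.005,0,0,0,50,0,0,-0.003,0,0,0,50,0,0,0,0,0,0,50]}}

```text
time: 17.0
tool_pos: [0.6255, 0.135, -0.0183]
orientation: [[0.004, -0.139, 0.99], [0.002, 0.99, 0.139], [-1.0, 0.001, 0.005]]
wrist_force: [-1.0, -0.4, -0.6]
gripper_width: 0.0497
```

```bash
python3 go.py .623 .134 -.0235 8
```

```text
t 17.0 pos [ 0.6255  0.135  -0.0183] shift [-0.0025 -0.001  -0.0052] turn [-0.0021  0.0044 -0.0001] F [-1.04 -0.36 -0.6 ] w 0.0497 q [ 16.  33. -39.  96.  23.  60. -23.]
```

>>> {"fn": "move_arm", "kwargs": {"series": [-0.002,0,-0.0025,0,0.004,0,50,0,0,-0.0015,0,0,0,50]}}

```text
time: 17.17
tool_pos: [0.6241, 0.1353, -0.0217]
orientation: [[0.002, -0.139, 0.99], [0.002, 0.99, 0.139], [-1.0, 0.002, 0.002]]
wrist_force: [-0.0, -0.1, -0.1]
gripper_width: 0.0499
```

>>> {"fn": "move_arm", "kwargs": {"series": [0,0,-0.001,0,0,0,50]}}

```text
time: 17.25
tool_pos: [0.6242, 0.1353, -0.0226]
orientation: [[0.002, -0.139, 0.99], [0.002, 0.99, 0.139], [-1.0, 0.002, 0.002]]
wrist_force: [0.4, -0.1, 0.1]
gripper_width: 0.0499
```

>>> {"fn": "move_arm", "kwargs": {"series": [0,0,-0.001,0,0,0,50]}}

```text
time: 17.33
tool_pos: [0.6243, 0.1354, -0.0235]
orientation: [[0.002, -0.139, 0.99], [0.002, 0.99, 0.139], [-1.0, 0.002, 0.002]]
wrist_force: [-2.3, 1.9, 7.1]
gripper_width: 0.0497
```

>>> {"fn": "move_arm", "kwargs": {"series": [0,0,0,0,0,0,70,0,0,0,0,0,0,80,0,0,0,0,0,0,80,0,0,0,0,0,0,80,0,0,0.015,0,0,0,80,0,0,0.03,0,0,0,80,0,0,0.035,0,0,0,80,0,0,0.035,0,0,0,80]}}

```text
time: 18.0
tool_pos: [0.6174, 0.1335, 0.0892]
orientation: [[-0.013, -0.14, 0.99], [0.001, 0.99, 0.14], [-1.0, 0.002, -0.013]]
wrist_force: [0.4, -0.5, -0.1]
gripper_width: 0.0694
```

```bash
python3 go.py .457 .2415 .1 28
```

```text
t 18.0 pos [0.6174 0.1335 0.0892] shift [-0.1604  0.108   0.0108] turn [ 0.0018 -0.0134  0.3481] F [ 0.43 -0.48 -0.05] w 0.0694 q [ 18.  26. -42.  91.  18.  71. -19.]
```

>>> {"fn": "move_arm", "kwargs": {"series": [-0.02,0.0135,0.005,0,-0.013,0.05,88,-0.025,0.016,0,0,0,0.05,88,-0.025,0.016,0,0,0,0.05,88,-0.025,0.016,0,0,0,0.05,88,-0.025,0.016,0,0,0,0.05,88,-0.025,0.016,0,0,0,0.05,88,-0.015,0.011,0,0,0,0.045,88,0,0,0,0,0,0,88]}}

```text
time: 18.67
tool_pos: [0.4599, 0.2441, 0.1154]
orientation: [[0.029, -0.48, 0.877], [0.008, 0.877, 0.48], [-1.0, -0.007, 0.029]]
wrist_force: [0.2, 0.2, 1.0]
gripper_width: 0.0763
```

>>> {"fn": "move_arm", "kwargs": {"series": [0,0,0,0,0,0,88,0,0,0,0,0,0,88]}}

```text
time: 18.83
tool_pos: [0.4602, 0.2448, 0.1175]
orientation: [[0.033, -0.481, 0.876], [0.007, 0.877, 0.481], [-0.999, -0.01, 0.032]]
wrist_force: [0.3, -0.2, 0.2]
gripper_width: 0.077
```

```bash
python3 go.py .457 .2415 .1 28; python3 wl.py w12 .457 .2415 .045 .018 .028
```

```text
t 18.83 pos [0.4602 0.2448 0.1175] shift [-0.0032 -0.0033 -0.0175] turn [-0.0064  0.0326 -0.0132] F [ 0.27 -0.23  0.18] w 0.077 q [ 20.   9. -54. 107.   9.  67.  -9.]
pose [0.4602 0.2448 0.1175]
3195 mean [0.4579 0.2421 0.0234] medz 0.0235 rect ((0.45835360884666443, 0.2414577305316925), (0.06223936378955841, 0.062259770929813385), 61.8478889465332) px [172 234] [244 307]
```

View pics/w12.png

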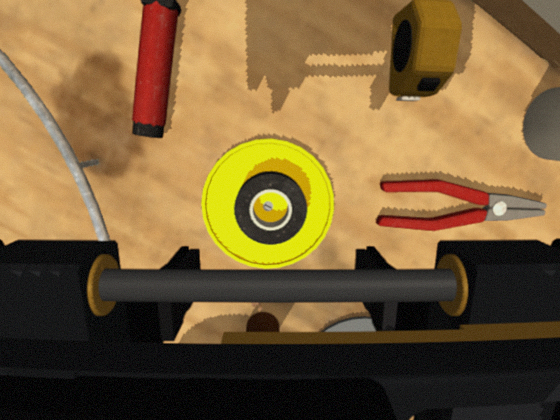

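```bash
cat > tray.py <<'E'
import sys; from h import *
# tray.py tag cam color u v r  (uses current pose)
tag,n,col=sys.argv[1:4]; u0,v0,r=map(float,sys.argv[4:7]); o=sensors.get_obs()
p=np.load(tag+'_p.npy'); hsv=cv2.cvtColor(p,cv2.COLOR_RGB2HSV); H,S,V=[hsv[:,:,i].astype(int) for i in range(3)]
m={'yellow':(H>22)&(H<35)&(S>150),'blue':(H>100)&(H<125)&(S>120),'black':V<70,'grey':S<50}[col]
v,u=np.mgrid[:420,:560]; m=(m&(np.hypot(u-u0,v-v0)<r)&(v<238 if n=='wrist' else v>0)).astype(np.uint8)
k=max(cv2.findContours(m,0,1)[0],key=cv2.contourArea).reshape(-1,2)
if n=='wrist': k=k[k[:,1]<235]
w=plane(n,k,.007,o)[:,:2]; c,R=circ(w)
for _ in range(5):
    g=abs(np.hypot(*(w-c).T)-R)<.003
    g|=False
    c,R=circ(w[g])
print(col,c.round(4),R.round(4),len(w),g.mean().round(2))
E
python3 tray.py w12 wrist yellow 269 203 80; python3 go.py .458 .2418 .1 27
```

```text
yellow [0. 0.] 0.0 419 0.0
t 18.88 pos [0.4607 0.2445 0.1175] shift [-0.0027 -0.0027 -0.0175] turn [-0.0063  0.0328 -0.0299] F [ 0.59 -0.18  0.13] w 0.0767 q [ 20.   9. -54. 107.   9.  67.  -9.]
```

```bash
sed -i 's/^for _ in range(5):/print("first",c,R,k.min(0),k.max(0))\nfor th in (.015,.008,.005,.003,.003):/; s/<.003$/<th/' tray.py; python3 tray.py w12 wrist yellow 269 203 80
```

```text
first [0.45348234 0.24576058] 0.048072955509669515 [201 138] [334 234]
yellow [0.457  0.2396] 0.0595 419 0.59
```

>>> {"fn": "move_arm", "kwargs": {"series": [-0.003,-0.003,-0.01,-0.006,0.033,0,88,0,0,-0.02,0,0,0,88,0,0,-0.02,0,0,0,88,0,0,-0.02,0,0,0,88,0,0,0,0,0,0,88,0,0,0,0,0,0,88]}}

```text
time: 19.38
tool_pos: [0.4659, 0.2369, 0.0471]
orientation: [[0.003, -0.467, 0.884], [0.002, 0.884, 0.467], [-1.0, 0.001, 0.003]]
wrist_force: [-0.5, 0.5, -0.0]
gripper_width: 0.0768
```

```bash
python3 go.py .458 .2418 -.0275 28.5
```

```text
t 19.38 pos [0.4659 0.2369 0.0471] shift [-0.0079  0.0049 -0.0746] turn [-0.0024  0.0025  0.0111] F [-0.55  0.53 -0.03] w 0.0768 q [ 17.  16. -52. 109.  15.  61. -13.]
```

>>> {"fn": "move_arm", "kwargs": {"series": [-0.008,0.005,-0.01,-0.002,0.002,0.01,88,0,0,-0.015,0,0,0,88,0,0,-0.015,0,0,0,88,0,0,0,0,0,0,88,0,0,0,0,0,0,88]}}

```text
time: 19.8
tool_pos: [0.4606, 0.2434, 0.009]
orientation: [[0.005, -0.474, 0.881], [0.003, 0.881, 0.474], [-1.0, -0.0, 0.006]]
wrist_force: [0.3, 0.6, -0.0]
gripper_width: 0.0765
```

```bash
python3 go.py .458 .2418 -.0275 28.5; python3 wl.py w13 .457 .2415 .045 .018 .028
```

```text
t 19.8 pos [0.4606 0.2434 0.009 ] shift [-0.0026 -0.0016 -0.0365] turn [-0.0028  0.0052  0.0037] F [ 0.28  0.57 -0.05] w 0.0765 q [ 14.  19. -51. 111.  18.  57. -16.]
pose [0.4606 0.2434 0.009 ]
5029 mean [0.4529 0.2515 0.0233] medz 0.0235 rect ((0.457642138004303, 0.24422025680541992), (0.05754437297582626, 0.05993524193763733), 77.77010345458984) px [195 217] [303 329]
```

>>> {"fn": "move_arm", "kwargs": {"series": [-0.002,-0.001,-0.008,-0.002,0.005,0.003,88,0,0,-0.006,0,0,0,88,0,0,0,0,0,0,88,0,0,0,0,0,0,88]}}

```text
time: 20.18
tool_pos: [0.4601, 0.2432, -0.0035]
orientation: [[0.004, -0.477, 0.879], [0.001, 0.879, 0.477], [-1.0, -0.001, 0.004]]
wrist_force: [-0.0, -0.8, -0.1]
gripper_width: 0.0765
```

```bash
python3 go.py .458 .242 -.0275 28.5; python3 wl.py w14 .457 .2415 .045 .018 .028
```

```text
t 20.18 pos [ 0.4601  0.2432 -0.0035] shift [-0.0021 -0.0012 -0.024 ] turn [-0.0015  0.0042  0.0007] F [-0.03 -0.8  -0.07] w 0.0765 q [ 14.  20. -50. 112.  19.  56. -17.]
pose [ 0.4601  0.2432 -0.0035]
5645 mean [0.4538 0.25   0.0234] medz 0.0235 rect ((0.4590425491333008, 0.24251683056354523), (0.05997983366250992, 0.06259370595216751), 57.8409309387207) px [199 214] [314 334]
```

View pics/w14.png

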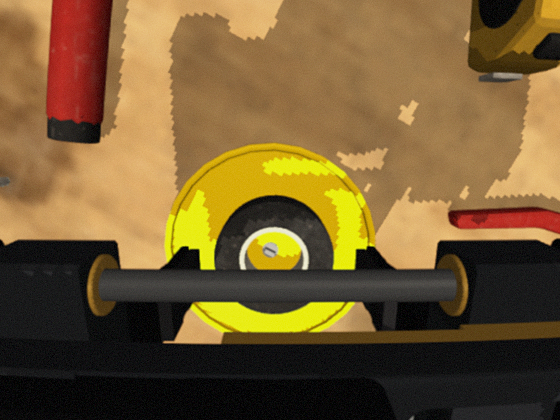

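>>> {"fn": "move_arm", "kwargs": {"series": [-0.002,-0.001,-0.009,-0.001,0.004,0,88,0,0,-0.008,0,0.001,0,88,0,0,-0.004,0,0.001,0,88,0,0,0,0,0,0,88]}}

```text
time: 20.57
tool_pos: [0.4584, 0.2419, -0.0261]
orientation: [[-0.001, -0.476, 0.879], [0.0, 0.879, 0.476], [-1.0, 0.001, -0.001]]
wrist_force: [-1.1, -0.7, 0.5]
gripper_width: 0.0767
```

```bash
python3 go.py .458 .242 -.0275 28.5
```

```text
t 20.57 pos [ 0.4584  0.2419 -0.0261] shift [-0.0004  0.0001 -0.0014] turn [-0.0003 -0.0013  0.0013] F [-1.09 -0.66  0.53] w 0.0767 q [ 12.  22. -49. 113.  21.  54. -19.]
```

>>> {"fn": "move_arm", "kwargs": {"series": [0,0,-0.0015,0,0,0,88,0,0,0,0,0,0,65,0,0,0,0,0,0,65,0,0,0,0,0,0,65,0,0,0,0,0,0,65,0,0,0,0,0,0,65,0,0,0,0,0,0,65], "newtons": 15}}

```text
time: 21.15
tool_pos: [0.4582, 0.2421, -0.0281]
orientation: [[-0.002, -0.476, 0.879], [0.001, 0.879, 0.476], [-1.0, 0.001, -0.002]]
wrist_force: [0.1, -0.8, 0.1]
gripper_width: 0.062
```

```bash
python3 go.py .458 .242 -.0275 28.5
```

```text
t 21.15 pos [ 0.4582  0.2421 -0.0281] shift [-0.0002 -0.0001  0.0006] turn [-0.0005 -0.0021  0.0009] F [ 0.05 -0.82  0.14] w 0.062 q [ 12.  23. -49. 113.  21.  54. -19.]
```

>>> {"fn": "move_arm", "kwargs": {"series": [0,0,0.008,0,0,0,65,0,0,0.015,0,0,0,65,0,0,0.025,0,0,0,65,0,0,0.03,0,0,0,65,0,0,0.03,0,0,0,65,0,0,0.025,0,0,0,65,0,0,0,0,0,0,65]}}

```text
time: 21.73
tool_pos: [0.4546, 0.2421, 0.1119]
orientation: [[-0.007, -0.479, 0.878], [-0.0, 0.878, 0.479], [-1.0, 0.003, -0.006]]
wrist_force: [1.4, 0.7, -0.9]
gripper_width: 0.0616
```

```bash
python3 go.py .4585 -.2225 .11 -26; python3 wl.py w15 0 0 .01 0 1; python3 tray.py w15 wrist yellow 269 203 100
```

```text
t 21.73 pos [0.4546 0.2421 0.1119] shift [ 0.0039 -0.4646 -0.0019] turn [-0.003  -0.0062 -0.9532] F [ 1.39  0.74 -0.92] w 0.0616 q [ 19.  11. -55. 106.   9.  68. -10.]
pose [0.4546 0.2421 0.1119]
first [0.44997505 0.24899507] 0.04920038767853486 [212 140] [346 234]
yellow [0.4553 0.2394] 0.0591 359 0.69
```

View pics/w15.png

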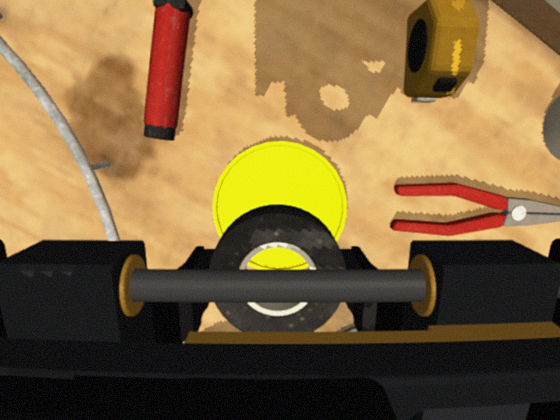

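>>> {"fn": "move_arm", "kwargs": {"series": [0.001,-0.015,0.003,0,-0.003,-0.03,65,0.001,-0.025,0.003,0,0,-0.06,65,0.001,-0.03,0.003,0,0,-0.06,65,0.001,-0.03,0,0,0,-0.06,65,0.001,-0.03,0,0,0,-0.06,65,0.001,-0.03,0,0,0,-0.06,65,0.001,-0.03,0,0,0,-0.06,65,0,-0.03,0,0,0,-0.06,65]}}

```text
time: 22.45
tool_pos: [0.4532, 0.0211, 0.115]
orientation: [[-0.01, -0.047, 0.999], [0.006, 0.999, 0.047], [-1.0, 0.006, -0.009]]
wrist_force: [0.3, -0.6, -1.4]
gripper_width: 0.0618
```

```bash
python3 go.py .4585 -.2225 .11 -26
```

```text
t 22.45 pos [0.4532 0.0211 0.115 ] shift [ 0.0053 -0.2436 -0.005 ] turn [-0.0083 -0.0081 -0.5005] F [ 0.3  -0.65 -1.43] w 0.0618 q [ 38.  -1. -42. 113.  -1.  68.  -2.]
```

>>> {"fn": "move_arm", "kwargs": {"series": [0.003,-0.03,0,-0.003,-0.003,-0.06,65,0.003,-0.03,0,-0.002,-0.003,-0.06,65,0.003,-0.03,0,0,0,-0.06,65,0.002,-0.03,0,0,0,-0.06,65,0.002,-0.03,0,0,0,-0.06,65,0.002,-0.03,0,0,0,-0.06,65,0.001,-0.025,0,0,0,-0.06,65,0,-0.015,0,0,0,-0.04,65]}}

```text
time: 23.12
tool_pos: [0.46, -0.2127, 0.1066]
orientation: [[-0.016, 0.429, 0.903], [0.006, 0.903, -0.429], [-1.0, -0.001, -0.017]]
wrist_force: [0.9, 0.2, -0.7]
gripper_width: 0.0614
```

>>> {"fn": "move_arm", "kwargs": {"series": [0,0,0,0,0,0,65,0,0,0,0,0,0,65]}}

```text
time: 23.28
tool_pos: [0.4585, -0.2156, 0.105]
orientation: [[-0.018, 0.435, 0.9], [0.008, 0.9, -0.435], [-1.0, -0.001, -0.02]]
wrist_force: [0.5, 0.7, -0.7]
gripper_width: 0.0615
```

```bash
python3 go.py .4585 -.2225 .11 -26; python3 wl.py w16 0 0 .01 0 1; python3 tray.py w16 wrist black 280 203 100
```

```text
t 23.28 pos [ 0.4585 -0.2156  0.105 ] shift [-0.     -0.0069  0.005 ] turn [-0.0081 -0.0184 -0.0034] F [ 0.46  0.7  -0.72] w 0.0615 q [ 50.   7. -29. 107.   4.  68.  -7.]
pose [ 0.4585 -0.2156  0.105 ]
first [ 0.46538452 -0.20830937] 0.0467422405743276 [215 146] [350 234]
black [ 0.4579 -0.2241] 0.0584 334 0.69
```

View pics/w16.png

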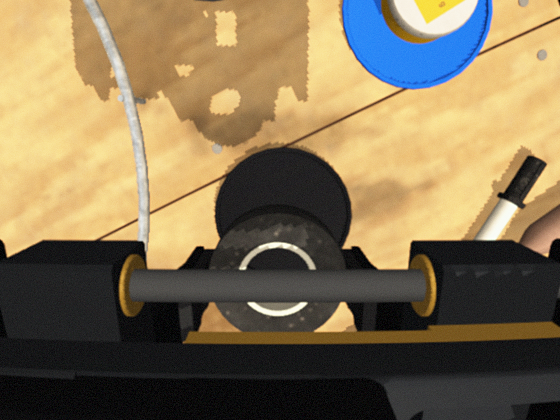

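>>> {"fn": "move_arm", "kwargs": {"series": [0,-0.008,-0.01,-0.008,-0.018,0,65,0,0,-0.02,0,0,0,65,0,0,-0.025,0,0,0,65,0,0,-0.02,0,0,0,65,0,0,0,0,0,0,65,0,0,0,0,0,0,65]}}

```text
time: 23.83
tool_pos: [0.462, -0.212, 0.0297]
orientation: [[0.004, 0.417, 0.909], [0.001, 0.909, -0.417], [-1.0, 0.002, 0.003]]
wrist_force: [-0.7, 0.1, 0.9]
gripper_width: 0.0614
```

```bash
python3 go.py .458 -.2238 -.028 -26
```

```text
t 23.83 pos [ 0.462  -0.212   0.0297] shift [-0.004  -0.0118 -0.0577] turn [-0.0007  0.004  -0.0239] F [-0.68  0.1   0.94] w 0.0614 q [ 49.  11. -29. 113.   6.  57.  -8.]
```

>>> {"fn": "move_arm", "kwargs": {"series": [-0.004,-0.011,-0.005,0,0.004,-0.02,65,0,0,-0.012,0,0,0,65,0,0,-0.012,0,0,0,65,0,0,0,0,0,0,65,0,0,0,0,0,0,65]}}

```text
time: 24.25
tool_pos: [0.4608, -0.223, 0.002]
orientation: [[0.005, 0.433, 0.901], [-0.002, 0.901, -0.433], [-1.0, 0.0, 0.005]]
wrist_force: [0.0, 0.6, -0.8]
gripper_width: 0.0618
```

```bash
python3 go.py .458 -.2238 -.028 -26
```

```text
t 24.25 pos [ 0.4608 -0.223   0.002 ] shift [-0.0028 -0.0008 -0.03  ] turn [ 0.0022  0.0047 -0.006 ] F [ 0.03  0.57 -0.78] w 0.0618 q [ 49.  14. -28. 114.   8.  54.  -9.]
```

>>> {"fn": "move_arm", "kwargs": {"series": [-0.003,-0.001,-0.01,0.002,0.005,-0.005,65,0,0,-0.01,0,0,0,65,0,0,-0.003,0,0,0,65,0,0,0,0,0,0,65]}}

```text
time: 24.58
tool_pos: [0.4579, -0.2246, -0.0229]
orientation: [[0.0, 0.439, 0.899], [-0.0, 0.899, -0.439], [-1.0, -0.0, 0.0]]
wrist_force: [-0.2, 0.6, -0.1]
gripper_width: 0.0617
```

```bash
python3 go.py .458 -.2238 -.028 -26; python3 wl.py w17 0 0 .01 0 1; python3 tray.py w17 wrist black 280 203 140
```

```text
t 24.58 pos [ 0.4579 -0.2246 -0.0229] shift [ 0.0001  0.0008 -0.0051] turn [0.0004 0.     0.0002] F [-0.21  0.6  -0.08] w 0.0617 q [ 48.  16. -28. 114.   9.  52. -10.]
pose [ 0.4579 -0.2246 -0.0229]
first [ 0.47037041 -0.19917024] 0.03721395729893746 [162 141] [390 234]
black [ 0.4581 -0.2243] 0.0589 398 0.72
```

View pics/w17.png

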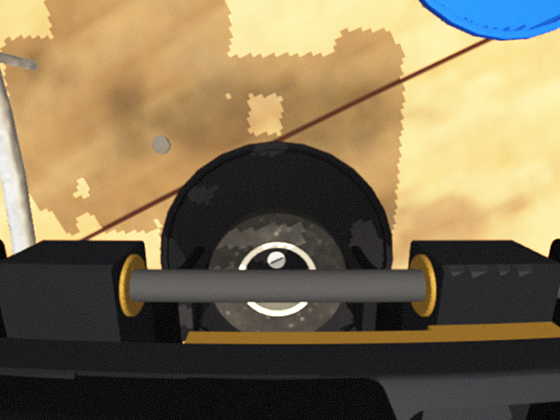

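```bash
python3 - <<'E'
from h import *
o=sensors.get_obs(); print(o['tool_pos'])
print(plane('wrist',[[277,259]],.005,o),plane('wrist',[[277.5,279]],.028,o))
E
```

```text
[ 0.45783076 -0.22450629 -0.02272954]
[[ 0.45850148 -0.22461519  0.005     ]] [[ 0.45832293 -0.22553506  0.028     ]]
```

>>> {"fn": "move_arm", "kwargs": {"series": [0,0.001,-0.003,0,0,0,65,0,0,-0.001,0,0,0,65]}}

```text
time: 24.8
tool_pos: [0.4582, -0.2235, -0.0267]
orientation: [[0.0, 0.438, 0.899], [-0.001, 0.899, -0.438], [-1.0, -0.0, 0.001]]
wrist_force: [-0.7, -0.0, 0.2]
gripper_width: 0.0617
```

>>> {"fn": "move_arm", "kwargs": {"series": [0,0,-0.001,0,0,0,65]}}

```text
time: 24.88
tool_pos: [0.4585, -0.2235, -0.0277]
orientation: [[0.001, 0.438, 0.899], [-0.001, 0.899, -0.438], [-1.0, -0.0, 0.001]]
wrist_force: [0.2, 0.6, 0.4]
gripper_width: 0.0615
```

>>> {"fn": "move_arm", "kwargs": {"series": [0,0,-0.001,0,0,0,65]}}

```text
time: 24.97
tool_pos: [0.4586, -0.2234, -0.0285]
orientation: [[0.001, 0.438, 0.899], [-0.001, 0.899, -0.438], [-1.0, -0.0, 0.001]]
wrist_force: [-2.4, 2.0, 10.3]
gripper_width: 0.062
```

Contact; release to 88 % and lift.

>>> {"fn": "move_arm", "kwargs": {"series": [0,0,0,0,0,0,80,0,0,0,0,0,0,88,0,0,0,0,0,0,88,0,0,0,0,0,0,88,0,0,0.01,0,0,0,88,0,0,0.025,0,0,0,88,0,0,0.035,0,0,0,88,0,0,0.035,0,0,0,88]}}

```text
time: 25.63
tool_pos: [0.4526, -0.2199, 0.0745]
orientation: [[-0.011, 0.437, 0.899], [0.008, 0.899, -0.437], [-1.0, 0.002, -0.013]]
wrist_force: [0.7, -0.6, 0.2]
gripper_width: 0.0769
```

>>> {"fn": "move_arm", "kwargs": {"series": [0,0,0.02,0,0,0,90,0,0,0,0,0,0,90,0,0,0,0,0,0,90]}}

```text
time: 25.88
tool_pos: [0.4577, -0.222, 0.1056]
orientation: [[0.002, 0.437, 0.9], [-0.001, 0.9, -0.437], [-1.0, 0.0, 0.002]]
wrist_force: [0.3, -0.0, 0.5]
gripper_width: 0.0782
```

```bash
python3 go.py .628 -.1127 .08 -10; python3 wl.py w18 .458 -.224 .045 .018 .028; python3 tray.py w18 wrist black 280 203 100
```

```text
t 25.88 pos [ 0.4577 -0.222   0.1056] shift [ 0.1703  0.1093 -0.0256] turn [0.0003 0.002  0.2775] F [ 0.3  -0.05  0.47] w 0.0782 q [ 51.   6. -29. 108.   3.  66.  -6.]
pose [ 0.4577 -0.222   0.1056]
3461 mean [ 0.4594 -0.2236  0.0234] medz 0.0235 rect ((0.4591292440891266, -0.22440358996391296), (0.06246735528111458, 0.06212132051587105), 36.87351608276367) px [175 241] [249 316]
first [ 0.46178292 -0.21932156] 0.05452799123562542 [210 139] [346 234]
black [ 0.4586 -0.2243] 0.0585 269 0.91
```

View pics/w18.png

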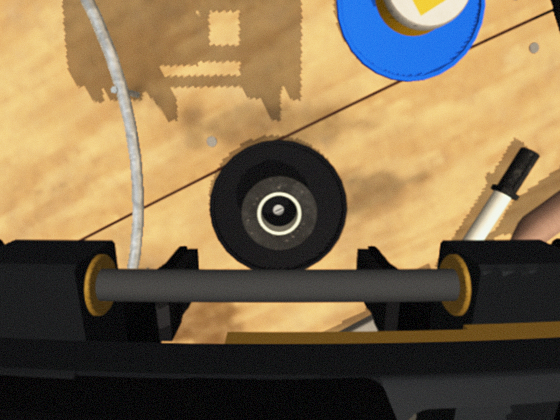

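>>> {"fn": "move_arm", "kwargs": {"series": [0.02,0.013,0,0,0,0.04,92,0.026,0.017,0,0,0,0.04,92,0.026,0.017,0,0,0,0.04,92,0.026,0.017,0,0,0,0.04,92,0.026,0.017,0,0,0,0.04,92,0.026,0.017,0,0,0,0.04,92,0.015,0.01,0,0,0,0.04,92,0,0,0,0,0,0,92]}}

```text
time: 26.6
tool_pos: [0.6201, -0.1094, 0.0942]
orientation: [[-0.014, 0.166, 0.986], [0.003, 0.986, -0.166], [-1.0, 0.001, -0.014]]
wrist_force: [-0.8, 0.8, 0.1]
gripper_width: 0.08
```

>>> {"fn": "move_arm", "kwargs": {"series": [0,0,0,0,0,0,92,0,0,0,0,0,0,92]}}

```text
time: 26.77
tool_pos: [0.6181, -0.1081, 0.0908]
orientation: [[-0.02, 0.164, 0.986], [0.005, 0.986, -0.164], [-1.0, 0.002, -0.02]]
wrist_force: [-0.0, -0.3, -0.2]
gripper_width: 0.0803
```

```bash
python3 go.py .628 -.1127 .08 -10; python3 wl.py w19 .628 -.113 .045 .03 .044; python3 tray.py w19 wrist blue 280 203 100
```

```text
t 26.77 pos [ 0.6181 -0.1081  0.0908] shift [ 0.0099 -0.0046 -0.0108] turn [-0.0052 -0.0197 -0.0095] F [-0.05 -0.25 -0.23] w 0.0803 q [ 35.  24. -35.  91.  14.  71. -12.]
pose [ 0.6181 -0.1081  0.0908]
5704 mean [ 0.6291 -0.1142  0.037 ] medz 0.0371 rect ((0.6289888024330139, -0.11538010835647583), (0.06435298919677734, 0.06431255489587784), 34.54601287841797) px [183 251] [267 337]
first [ 0.62624692 -0.1115807 ] 0.04688517432980576 [219 151] [361 234]
blue [ 0.6247 -0.1203] 0.0586 369 0.62
```

View pics/w19.png

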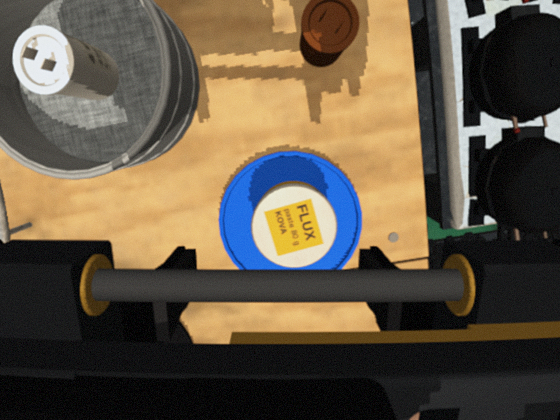

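>>> {"fn": "move_arm", "kwargs": {"series": [0.011,-0.006,-0.008,-0.005,-0.02,-0.009,92,0,0,-0.02,0,0,0,92,0,0,-0.02,0,0,0,92,0,0,0,0,0,0,92,0,0,0,0,0,0,92]}}

```text
time: 27.23
tool_pos: [0.624, -0.1234, 0.042]
orientation: [[-0.002, 0.186, 0.983], [-0.007, 0.983, -0.186], [-1.0, -0.007, -0.0]]
wrist_force: [0.1, 0.8, 0.7]
gripper_width: 0.0801
```

```bash
python3 go.py .629 -.1145 -.0245 -10
```

```text
t 27.23 pos [ 0.624  -0.1234  0.042 ] shift [ 0.005   0.0089 -0.0665] turn [ 0.0066 -0.0016  0.0123] F [0.11 0.81 0.73] w 0.0801 q [ 35.  26. -33.  94.  16.  65. -14.]
```

>>> {"fn": "move_arm", "kwargs": {"series": [0.005,0.008,-0.006,0.006,-0.002,0.01,92,0,0,-0.01,0,0,0,92,0,0,-0.006,0,0,0,92,0,0,0,0,0,0,92,0,0,0,0,0,0,92]}}

```text
time: 27.65
tool_pos: [0.6298, -0.1172, 0.0214]
orientation: [[0.004, 0.178, 0.984], [-0.002, 0.984, -0.178], [-1.0, -0.002, 0.004]]
wrist_force: [-0.6, 0.1, -0.2]
gripper_width: 0.08
```

```bash
python3 go.py .629 -.1145 -.0245 -10; python3 wl.py w20 .628 -.113 .045 .03 .044
```

```text
t 27.65 pos [ 0.6298 -0.1172  0.0214] shift [-0.0008  0.0027 -0.0459] turn [0.0024 0.0038 0.0048] F [-0.6   0.12 -0.23] w 0.08 q [ 34.  28. -33.  94.  17.  63. -14.]
pose [ 0.6298 -0.1172  0.0214]
7828 mean [ 0.6304 -0.1069  0.0371] medz 0.0371 rect ((0.6305605173110962, -0.10536991059780121), (0.04411507397890091, 0.06463387608528137), 79.48110961914062) px [189 216] [268 332]
```

View pics/w20.png

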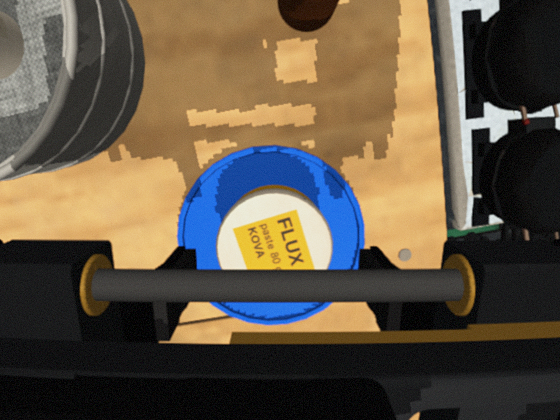

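>>> {"fn": "move_arm", "kwargs": {"series": [-0.001,0.002,-0.01,0.002,0.004,0.004,92,0,0,-0.012,0,0.001,0,92,0,0,-0.008,0,0,0,92,0,0,0,0,0,0,92,0,0,0,0,0,0,92]}}

```text
time: 28.12
tool_pos: [0.6291, -0.1145, -0.0114]
orientation: [[-0.001, 0.174, 0.985], [-0.0, 0.985, -0.174], [-1.0, -0.0, -0.001]]
wrist_force: [-0.2, -0.1, 1.0]
gripper_width: 0.0803
```

```bash
python3 go.py .629 -.1145 -.0245 -10
```

```text
t 28.12 pos [ 0.6291 -0.1145 -0.0114] shift [-0.0001  0.     -0.0131] turn [ 0.0001 -0.001  -0.0001] F [-0.17 -0.11  0.97] w 0.0803 q [ 33.  30. -33.  95.  18.  60. -15.]
```

>>> {"fn": "move_arm", "kwargs": {"series": [0,0,-0.008,0,0,0,92,0,0,-0.005,0,0,0,92,0,0,0,0,0,0,65,0,0,0,0,0,0,65,0,0,0,0,0,0,65,0,0,0,0,0,0,65,0,0,0,0,0,0,65,0,0,0,0,0,0,65], "newtons": 18}}

```text
time: 28.78
tool_pos: [0.6289, -0.1146, -0.026]
orientation: [[-0.002, 0.174, 0.985], [-0.0, 0.985, -0.174], [-1.0, -0.0, -0.002]]
wrist_force: [-0.5, 0.3, -1.5]
gripper_width: 0.0633
```

```bash
python3 go.py .629 -.1145 -.0245 -10
```

```text
t 28.78 pos [ 0.6289 -0.1146 -0.026 ] shift [0.0001 0.0001 0.0015] turn [ 0.     -0.0015  0.    ] F [-0.53  0.34 -1.52] w 0.0633 q [ 33.  31. -32.  96.  19.  58. -15.]
```

>>> {"fn": "move_arm", "kwargs": {"series": [0,0,0.005,0,0,0,65,0,0,0.01,0,0,0,65,0,0,0.02,0,0,0,65,0,0,0.025,0,0,0,65,0,0,0.03,0,0,0,65,0,0,0.03,0,0,0,65,0,0,0.02,0,0,0,65,0,0,0,0,0,0,65]}}

```text
time: 29.45
tool_pos: [0.6263, -0.1134, 0.1238]
orientation: [[-0.003, 0.172, 0.985], [0.001, 0.985, -0.172], [-1.0, 0.0, -0.003]]
wrist_force: [1.0, 0.7, -0.8]
gripper_width: 0.0632
```

```bash
python3 go.py .4565 .2403 .12 28; python3 wl.py w21 0 0 .01 0 1; python3 tray.py w21 wrist blue 280 203 100
```

```text
t 29.45 pos [ 0.6263 -0.1134  0.1238] shift [-0.1698  0.3537 -0.0038] turn [ 4.000e-04 -3.300e-03  6.618e-01] F [ 0.97  0.71 -0.83] w 0.0632 q [ 35.  23. -35.  89.  13.  73. -12.]
pose [ 0.6263 -0.1134  0.1238]
first [ 0.6265427  -0.10963927] 0.04892237134342201 [214 144] [341 234]
blue [ 0.6249 -0.1192] 0.0583 351 0.68
```

View pics/w21.png

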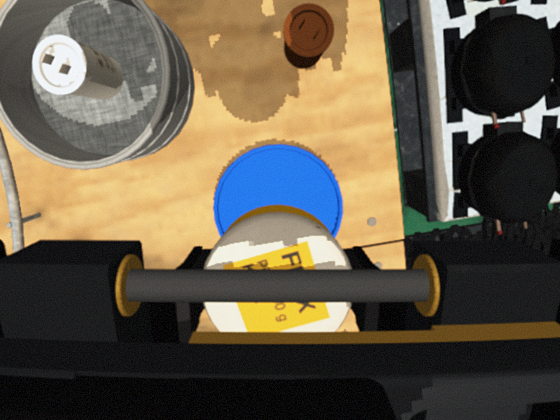

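>>> {"fn": "move_arm", "kwargs": {"series": [-0.007,0.015,0.002,0,0,0.05,65,-0.013,0.027,0.002,0,0,0.055,65,-0.0142,0.03,0,0,0,0.055,65,-0.0142,0.03,0,0,0,0.055,65,-0.0142,0.03,0,0,0,0.055,65,-0.0142,0.03,0,0,0,0.055,65,-0.0142,0.03,0,0,0,0.055,65,-0.0142,0.03,0,0,0,0.055,65]}}

```text
time: 30.17
tool_pos: [0.5118, 0.1036, 0.1175]
orientation: [[-0.013, -0.26, 0.966], [-0.007, 0.966, 0.26], [-1.0, -0.003, -0.014]]
wrist_force: [0.6, 1.4, -1.2]
gripper_width: 0.0636
```

```bash
python3 go.py .4565 .2403 .12 28
```

```text
t 30.17 pos [0.5118 0.1036 0.1175] shift [-0.0553  0.1367  0.0025] turn [ 0.0082 -0.0117  0.2258] F [ 0.61  1.35 -1.23] w 0.0636 q [ 29.  11. -47. 104.   8.  69.  -6.]
```

>>> {"fn": "move_arm", "kwargs": {"series": [-0.012,0.03,0,0.004,-0.005,0.05,65,-0.012,0.03,0,0,-0.003,0.05,65,-0.012,0.03,0,0,0,0.05,65,-0.011,0.025,0,0,0,0.04,65,-0.006,0.012,0,0,0,0.02,65,0,0,0,0,0,0,65,0,0,0,0,0,0,65,0,0,0,0,0,0,65]}}

```text
time: 30.83
tool_pos: [0.4451, 0.2393, 0.1103]
orientation: [[-0.014, -0.476, 0.879], [-0.008, 0.879, 0.476], [-1.0, -0.001, -0.016]]
wrist_force: [0.3, 0.4, -1.0]
gripper_width: 0.0634
```

```bash
python3 go.py .4565 .2403 .12 28; python3 wl.py w22 0 0 .01 0 1; python3 tray.py w22 wrist yellow 280 203 100
```

```text
t 30.83 pos [0.4451 0.2393 0.1103] shift [0.0114 0.001  0.0097] turn [ 0.0083 -0.0141 -0.0078] F [ 0.25  0.4  -1.03] w 0.0634 q [ 19.  10. -55. 107.   9.  69. -10.]
pose [0.4451 0.2393 0.1103]
first [0.4513417 0.2501286] 0.04867082431722222 [224 143] [359 234]
yellow [0.457  0.2389] 0.0595 342 0.7
```

View pics/w22.png

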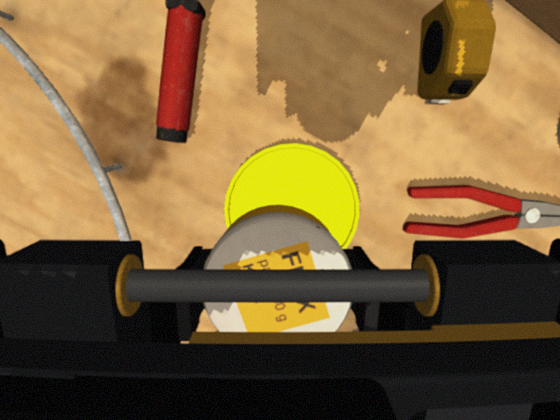

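>>> {"fn": "move_arm", "kwargs": {"series": [0.011,0,-0.01,0.008,-0.014,-0.008,65,0,0,-0.02,0,0,0,65,0,0,-0.025,0,0,0,65,0,0,-0.02,0,0,0,65,0,0,0,0,0,0,65,0,0,0,0,0,0,65]}}

```text
time: 31.38
tool_pos: [0.4653, 0.2261, 0.0327]
orientation: [[0.004, -0.447, 0.894], [-0.004, 0.894, 0.447], [-1.0, -0.006, 0.002]]
wrist_force: [-0.5, 1.1, -1.1]
gripper_width: 0.0634
```

```bash
python3 go.py .4565 .2397 -.0255 28
```

```text
t 31.38 pos [0.4653 0.2261 0.0327] shift [-0.0088  0.0136 -0.0582] turn [0.0042 0.0041 0.0251] F [-0.52  1.1  -1.11] w 0.0634 q [ 17.  17. -52. 111.  15.  60. -15.]
```

>>> {"fn": "move_arm", "kwargs": {"series": [-0.008,0.013,-0.005,0.004,0.004,0.022,65,0,0,-0.012,0,0,0,65,0,0,-0.01,0,0,0,65,0,0,0,0,0,0,65,0,0,0,0,0,0,65]}}

```text
time: 31.8
tool_pos: [0.4603, 0.2387, 0.0063]
orientation: [[0.004, -0.464, 0.886], [0.001, 0.886, 0.464], [-1.0, -0.001, 0.004]]
wrist_force: [0.3, 0.7, -1.2]
gripper_width: 0.0634
```

```bash
python3 go.py .4565 .2397 -.0255 28
```

```text
t 31.8 pos [0.4603 0.2387 0.0063] shift [-0.0038  0.001  -0.0318] turn [-0.0006  0.0044  0.0065] F [ 0.27  0.7  -1.17] w 0.0634 q [ 15.  19. -51. 112.  18.  57. -17.]
```

>>> {"fn": "move_arm", "kwargs": {"series": [-0.003,0.001,-0.01,0,0.004,0.006,65,0,0,-0.01,0,0,0,65,0,0,-0.003,0,0,0,65,0,0,0,0,0,0,65]}}

```text
time: 32.13
tool_pos: [0.4577, 0.2401, -0.0182]
orientation: [[0.002, -0.47, 0.883], [0.001, 0.883, 0.47], [-1.0, -0.0, 0.002]]
wrist_force: [-0.3, -0.6, -1.0]
gripper_width: 0.0631
```

```bash
python3 go.py .4565 .2397 -.0255 28; python3 wl.py w23 0 0 .01 0 1; python3 tray.py w23 wrist yellow 280 203 140
```

```text
t 32.13 pos [ 0.4577  0.2401 -0.0182] shift [-0.0012 -0.0004 -0.0073] turn [-0.0008  0.0017 -0.0003] F [-0.29 -0.62 -0.99] w 0.0631 q [ 13.  21. -50. 113.  20.  55. -18.]
pose [ 0.4577  0.2401 -0.0182]
first [0.44597345 0.25978361] 0.03925136598497752 [164 141] [389 234]
yellow [0.4566 0.2397] 0.0591 407 0.71
```

View pics/w23.png

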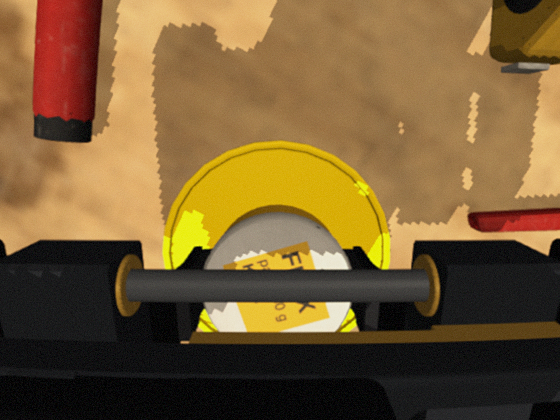

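>>> {"fn": "move_arm", "kwargs": {"series": [-0.001,0,-0.004,-0.001,0.002,0,65,0,0,-0.0015,0,0,0,65]}}

```text
time: 32.35
tool_pos: [0.457, 0.2402, -0.0236]
orientation: [[0.0, -0.47, 0.883], [-0.0, 0.883, 0.47], [-1.0, -0.0, 0.0]]
wrist_force: [0.0, -0.1, -1.9]
gripper_width: 0.0633
```

>>> {"fn": "move_arm", "kwargs": {"series": [0,0,-0.001,0,0,0,65]}}

```text
time: 32.43
tool_pos: [0.4572, 0.2403, -0.0247]
orientation: [[0.0, -0.47, 0.883], [0.0, 0.883, 0.47], [-1.0, -0.0, 0.0]]
wrist_force: [1.1, -0.3, -1.1]
gripper_width: 0.0635
```

>>> {"fn": "move_arm", "kwargs": {"series": [0,0,-0.001,0,0,0,65]}}

```text
time: 32.52
tool_pos: [0.4572, 0.2403, -0.0257]
orientation: [[0.0, -0.47, 0.883], [-0.0, 0.883, 0.47], [-1.0, -0.0, 0.0]]
wrist_force: [-0.8, 0.1, -1.0]
gripper_width: 0.0629
```

>>> {"fn": "move_arm", "kwargs": {"series": [0,0,-0.001,0,0,0,65]}}

```text
time: 32.6
tool_pos: [0.4575, 0.2403, -0.0264]
orientation: [[0.001, -0.469, 0.883], [-0.0, 0.883, 0.469], [-1.0, -0.0, 0.001]]
wrist_force: [-1.7, -1.5, 9.8]
gripper_width: 0.0634
```

>>> {"fn": "move_arm", "kwargs": {"series": [0,0,0,0,0,0,80,0,0,0,0,0,0,90,0,0,0,0,0,0,90,0,0,0,0,0,0,90,0,0,0.01,0,0,0,90,0,0,0.025,0,0,0,90,0,0,0.035,0,0,0,90,0,0,0.035,0,0,0,90]}}

```text
time: 33.27
tool_pos: [0.4516, 0.2383, 0.0772]
orientation: [[-0.012, -0.471, 0.882], [-0.003, 0.882, 0.471], [-1.0, 0.004, -0.012]]
wrist_force: [1.5, -0.0, 0.2]
gripper_width: 0.078
```

>>> {"fn": "move_arm", "kwargs": {"series": [0,0,0.02,0,0,0,90,0,0,0,0,0,0,90,0,0,0,0,0,0,90]}}

```text
time: 33.52
tool_pos: [0.456, 0.2413, 0.1074]
orientation: [[0.001, -0.472, 0.882], [0.001, 0.882, 0.472], [-1.0, 0.0, 0.001]]
wrist_force: [0.3, -0.7, -0.6]
gripper_width: 0.0783
```

```bash
python3 go.py .624 .134 .1 8; python3 wl.py w24 .4565 .24 .045 .03 .044; python3 tray.py w24 wrist yellow 280 203 100
```

```text
t 33.52 pos [0.456  0.2413 0.1074] shift [ 0.168  -0.1073 -0.0074] turn [-0.0005  0.0012 -0.3516] F [ 0.32 -0.66 -0.64] w 0.0783 q [ 20.  11. -55. 106.  10.  67. -10.]
pose [0.456  0.2413 0.1074]
5105 mean [0.4569 0.2405 0.037 ] medz 0.037 rect ((0.4575435519218445, 0.2395227998495102), (0.06415842473506927, 0.06422298401594162), 72.44734954833984) px [176 238] [255 319]
first [0.45348741 0.24652099] 0.048775521590863985 [209 138] [346 234]
yellow [0.457  0.2401] 0.0596 408 0.61
```

View pics/w24.png

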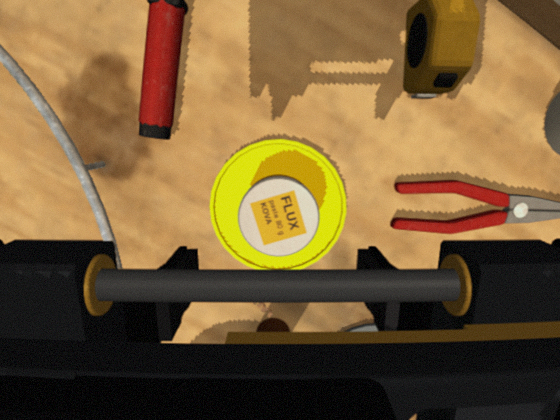

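>>> {"fn": "move_arm", "kwargs": {"series": [0.02,-0.013,0,0,0,-0.05,88,0.026,-0.016,0,0,0,-0.05,88,0.026,-0.016,0,0,0,-0.05,88,0.026,-0.016,0,0,0,-0.05,88,0.026,-0.016,0,0,0,-0.05,88,0.026,-0.016,0,0,0,-0.05,88,0.015,-0.012,0,0,0,-0.05,88,0,0,0,0,0,0,88]}}

```text
time: 34.23
tool_pos: [0.6195, 0.1304, 0.0956]
orientation: [[-0.014, -0.132, 0.991], [-0.004, 0.991, 0.132], [-1.0, -0.002, -0.015]]
wrist_force: [0.3, 0.0, -0.3]
gripper_width: 0.0768
```

>>> {"fn": "move_arm", "kwargs": {"series": [0,0,0,0,0,0,88,0,0,0,0,0,0,88]}}

```text
time: 34.4
tool_pos: [0.6177, 0.1298, 0.0919]
orientation: [[-0.02, -0.132, 0.991], [-0.004, 0.991, 0.132], [-1.0, -0.001, -0.021]]
wrist_force: [-0.4, 0.5, 0.4]
gripper_width: 0.0767
```

```bash
python3 go.py .624 .135 .1 8; python3 wl.py w25 .624 .135 .045 .025 .034
```

```text
t 34.4 pos [0.6177 0.1298 0.0919] shift [0.0063 0.0052 0.0081] turn [ 0.0039 -0.0203  0.0069] F [-0.43  0.51  0.38] w 0.0767 q [ 19.  27. -43.  90.  19.  72. -20.]
pose [0.6177 0.1298 0.0919]
2013 mean [0.6241 0.1361 0.0301] medz 0.0303 rect ((0.6244515180587769, 0.13372774422168732), (0.05003198981285095, 0.0361827127635479), 7.976134777069092) px [189 256] [235 321]
```

View pics/w25.png

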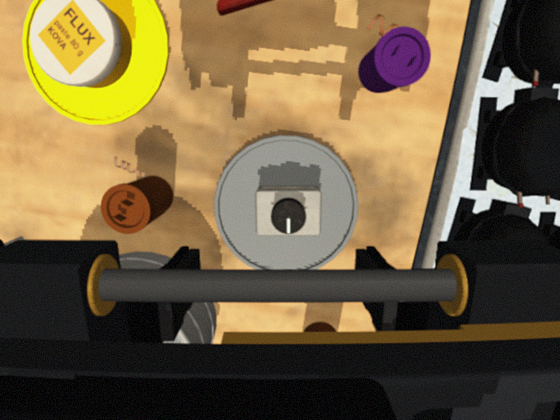

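>>> {"fn": "move_arm", "kwargs": {"series": [0.007,0.004,-0.01,0.004,-0.02,0.007,88,0,0,-0.02,0,0,0,88,0,0,-0.02,0,0,0,88,0,0,-0.01,0,0,0,88,0,0,0,0,0,0,88,0,0,0,0,0,0,88]}}

```text
time: 34.95
tool_pos: [0.6184, 0.1426, 0.0311]
orientation: [[-0.001, -0.155, 0.988], [0.002, 0.988, 0.155], [-1.0, 0.002, -0.0]]
wrist_force: [0.7, -0.5, 0.6]
gripper_width: 0.0761
```

```bash
python3 go.py .6245 .134 -.0235 8
```

```text
t 34.95 pos [0.6184 0.1426 0.0311] shift [ 0.0061 -0.0086 -0.0546] turn [-0.002  -0.0006 -0.0161] F [ 0.7  -0.53  0.61] w 0.0761 q [ 17.  29. -42.  94.  21.  65. -22.]
```

>>> {"fn": "move_arm", "kwargs": {"series": [0.006,-0.008,-0.005,-0.002,0,-0.014,88,0,0,-0.01,0,0,0,88,0,0,-0.01,0,0,0,88,0,0,0,0,0,0,88,0,0,0,0,0,0,88]}}

```text
time: 35.37
tool_pos: [0.6267, 0.1347, 0.0071]
orientation: [[0.004, -0.141, 0.99], [0.0, 0.99, 0.141], [-1.0, -0.0, 0.004]]
wrist_force: [0.0, -0.2, 0.7]
gripper_width: 0.0766
```

```bash
python3 go.py .6245 .134 -.0235 8
```

```text
t 35.37 pos [0.6267 0.1347 0.0071] shift [-0.0022 -0.0007 -0.0306] turn [-0.0003  0.0041 -0.0015] F [ 0.02 -0.24  0.69] w 0.0766 q [ 17.  31. -41.  94.  23.  63. -22.]
```

>>> {"fn": "move_arm", "kwargs": {"series": [-0.002,-0.001,-0.01,0,0.004,-0.002,88,0,0,-0.01,0,0,0,88,0,0,-0.007,0,0,0,88,0,0,0,0,0,0,88]}}

```text
time: 35.7
tool_pos: [0.6247, 0.1334, -0.0223]
orientation: [[0.0, -0.138, 0.99], [0.0, 0.99, 0.138], [-1.0, 0.0, 0.0]]
wrist_force: [0.2, -0.7, -0.6]
gripper_width: 0.0764
```

```bash
python3 go.py .6245 .134 -.0235 8
```

```text
t 35.7 pos [ 0.6247  0.1334 -0.0223] shift [-0.0002  0.0006 -0.0012] turn [-0.0003  0.0003  0.0012] F [ 0.19 -0.67 -0.59] w 0.0764 q [ 17.  33. -40.  96.  24.  60. -23.]
```

>>> {"fn": "move_arm", "kwargs": {"series": [0,0,-0.001,0,0,0,50,0,0,0,0,0,0,50,0,0,0,0,0,0,50,0,0,0,0,0,0,50,0,0,0,0,0,0,50,0,0,0,0,0,0,50,0,0,0,0,0,0,50], "newtons": 15}}

```text
time: 36.28
tool_pos: [0.6248, 0.1339, -0.0234]
orientation: [[0.0, -0.138, 0.99], [0.001, 0.99, 0.138], [-1.0, 0.001, 0.0]]
wrist_force: [0.6, 0.5, -0.2]
gripper_width: 0.0499
```

```bash
python3 go.py .6245 .134 -.0235 8
```

```text
t 36.28 pos [ 0.6248  0.1339 -0.0234] shift [-0.0003  0.0001 -0.0001] turn [-0.0007  0.0003  0.0007] F [ 0.62  0.5  -0.23] w 0.0499 q [ 16.  33. -40.  96.  24.  60. -23.]
```

>>> {"fn": "move_arm", "kwargs": {"series": [0,0,0.008,0,0,0,50,0,0,0.02,0,0,0,50,0,0,0.03,0,0,0,50,0,0,0.03,0,0,0,50,0,0,0.025,0,0,0,50,0,0,0.01,0,0,0,50,0,-0.01,0,0,0,-0.02,50,0,-0.02,0,0,0,-0.03,50]}}

```text
time: 36.95
tool_pos: [0.6212, 0.1088, 0.1066]
orientation: [[-0.002, -0.095, 0.995], [0.004, 0.995, 0.095], [-1.0, 0.004, -0.001]]
wrist_force: [-0.4, -0.7, -0.1]
gripper_width: 0.0501
```

```bash
python3 go.py .625 -.119 .1 -10
```

```text
t 36.95 pos [0.6212 0.1088 0.1066] shift [ 0.0038 -0.2278 -0.0066] turn [-0.0045 -0.001  -0.2698] F [-0.4  -0.71 -0.08] w 0.0501 q [ 22.  25. -43.  91.  17.  72. -19.]
```

>>> {"fn": "move_arm", "kwargs": {"series": [0,-0.03,0,-0.004,0,-0.035,50,0.001,-0.03,0,0,0,-0.035,50,0.001,-0.03,0,0,0,-0.035,50,0.001,-0.03,0,0,0,-0.035,50,0.001,-0.03,0,0,0,-0.035,50,0.001,-0.03,0,0,0,-0.035,50,0,-0.028,0,0,0,-0.035,50,0,-0.015,0,0,0,-0.02,50]}}

```text
time: 37.62
tool_pos: [0.6173, -0.1303, 0.0962]
orientation: [[-0.014, 0.188, 0.982], [-0.001, 0.982, -0.188], [-1.0, -0.003, -0.013]]
wrist_force: [0.8, -0.8, -0.3]
gripper_width: 0.05
```

>>> {"fn": "move_arm", "kwargs": {"series": [0,0,0,0,0,0,50,0,0,0,0,0,0,50]}}

```text
time: 37.78
tool_pos: [0.6149, -0.1366, 0.0934]
orientation: [[-0.018, 0.198, 0.98], [-0.002, 0.98, -0.198], [-1.0, -0.005, -0.017]]
wrist_force: [0.3, 0.9, -0.0]
gripper_width: 0.0501
```

```bash
python3 go.py .625 -.119 .1 -10; python3 wl.py w26 0 0 .01 0 1; python3 tray.py w26 wrist blue 280 203 100
```

```text
t 37.78 pos [ 0.6149 -0.1366  0.0934] shift [0.0101 0.0176 0.0066] turn [ 0.0019 -0.0179  0.0246] F [ 0.25  0.87 -0.04] w 0.0501 q [ 38.  24. -35.  91.  15.  71. -12.]
pose [ 0.6149 -0.1366  0.0934]
first [ 0.62664015 -0.1134064 ] 0.05463226772272362 [216 113] [359 234]
blue [ 0.6253 -0.12  ] 0.0587 398 0.76
```

View pics/w26.png

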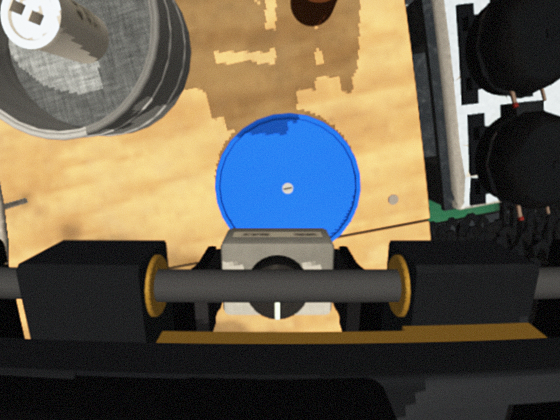

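>>> {"fn": "move_arm", "kwargs": {"series": [0.01,0.017,-0.01,0.002,-0.018,0.024,50,0,0,-0.02,0,0,0,50,0,0,-0.02,0,0,0,50,0,0,-0.01,0,0,0,50,0,0,0,0,0,0,50,0,0,0,0,0,0,50]}}

```text
time: 38.33
tool_pos: [0.6266, -0.1028, 0.0324]
orientation: [[0.003, 0.154, 0.988], [0.007, 0.988, -0.154], [-1.0, 0.007, 0.002]]
wrist_force: [0.7, 0.0, 0.4]
gripper_width: 0.0496
```

```bash
python3 go.py .625 -.1195 -.0235 -10; python3 -c "
from h import *
o=dict(sensors.get_obs()); 
from scipy.spatial.transform import Rotation as Ro
o['tool_pos']=np.array([.6149,-.1366,.0934]); 
z=np.array([.980,-.198,-.017]); x=np.array([-.018,-.002,-1]); z/=np.linalg.norm(z); x=x-z*(x@z); x/=np.linalg.norm(x)
o['orientation']=np.c_[x,np.cross(z,x),z]
print(plane('wrist',[[287.3,188]],.005,o))"
```

```text
t 38.33 pos [ 0.6266 -0.1028  0.0324] shift [-0.0016 -0.0167 -0.0559] turn [-0.0066  0.0032 -0.0201] F [0.68 0.05 0.37] w 0.0496 q [ 35.  27. -36.  94.  17.  64. -14.]
[[ 0.62541541 -0.12067488  0.005     ]]
```

>>> {"fn": "move_arm", "kwargs": {"series": [-0.001,-0.015,0,-0.006,0.003,-0.018,50,0,0,-0.012,0,0,0,50,0,0,-0.012,0,0,0,50,0,0,0,0,0,0,50,0,0,0,0,0,0,50]}}

```text
time: 38.75
tool_pos: [0.6279, -0.1188, 0.0095]
orientation: [[0.005, 0.172, 0.985], [-0.001, 0.985, -0.172], [-1.0, -0.0, 0.005]]
wrist_force: [-0.1, 0.3, -0.3]
gripper_width: 0.0495
```

```bash
python3 go.py .625 -.1197 -.0235 -10; python3 wl.py w27 0 0 .01 0 1; python3 tray.py w27 wrist blue 280 203 140
```

```text
t 38.75 pos [ 0.6279 -0.1188  0.0095] shift [-0.0029 -0.0009 -0.033 ] turn [ 0.0012  0.0049 -0.0014] F [-0.11  0.35 -0.34] w 0.0495 q [ 35.  29. -34.  95.  18.  61. -15.]
pose [ 0.6279 -0.1188  0.0095]
first [ 0.62912136 -0.09633562] 0.04080430369265304 [175 143] [371 234]
blue [ 0.6251 -0.12  ] 0.0588 374 0.71
```

>>> {"fn": "move_arm", "kwargs": {"series": [-0.003,-0.001,-0.01,0.001,0.005,-0.001,50,0,0,-0.01,0,0,0,50,0,0,-0.005,0,0,0,50,0,0,0,0,0,0,50]}}

```text
time: 39.13
tool_pos: [0.6245, -0.1205, -0.0176]
orientation: [[-0.0, 0.174, 0.985], [-0.001, 0.985, -0.174], [-1.0, -0.001, -0.0]]
wrist_force: [-0.5, -0.4, 0.2]
gripper_width: 0.05
```

```bash
python3 go.py .625 -.1198 -.0235 -10
```

```text
t 39.13 pos [ 0.6245 -0.1205 -0.0176] shift [ 0.0005  0.0007 -0.0059] turn [ 0.0005 -0.0004  0.0006] F [-0.47 -0.37  0.24] w 0.05 q [ 35.  31. -34.  96.  19.  59. -15.]
```

>>> {"fn": "move_arm", "kwargs": {"series": [0,0.0005,-0.003,0,0,0,50,0,0,-0.001,0,0,0,50]}}

```text
time: 39.3
tool_pos: [0.6241, -0.1198, -0.0226]
orientation: [[-0.001, 0.174, 0.985], [-0.0, 0.985, -0.174], [-1.0, -0.0, -0.001]]
wrist_force: [-0.2, 0.4, -0.6]
gripper_width: 0.0498
```

>>> {"fn": "move_arm", "kwargs": {"series": [0,0,-0.001,0,0,0,50]}}

```text
time: 39.38
tool_pos: [0.6242, -0.1197, -0.0237]
orientation: [[-0.001, 0.174, 0.985], [-0.0, 0.985, -0.174], [-1.0, -0.0, -0.001]]
wrist_force: [0.3, -0.3, -0.7]
gripper_width: 0.0495
```

>>> {"fn": "move_arm", "kwargs": {"series": [0,0,-0.001,0,0,0,50]}}

```text
time: 39.47
tool_pos: [0.6243, -0.1196, -0.0239]
orientation: [[-0.001, 0.174, 0.985], [-0.0, 0.985, -0.174], [-1.0, -0.001, -0.001]]
wrist_force: [-4.5, 0.7, 9.6]
gripper_width: 0.0502
```

>>> {"fn": "move_arm", "kwargs": {"series": [0,0,0,0,0,0,70,0,0,0,0,0,0,85,0,0,0,0,0,0,85,0,0,0,0,0,0,85,0,0,0.01,0,0,0,85,0,0,0.025,0,0,0,85,0,0,0.035,0,0,0,85,0,0,0.035,0,0,0,85]}}

```text
time: 40.13
tool_pos: [0.6181, -0.1184, 0.0782]
orientation: [[-0.015, 0.173, 0.985], [0.004, 0.985, -0.173], [-1.0, 0.001, -0.015]]
wrist_force: [0.3, -0.9, 0.0]
gripper_width: 0.0736
```

>>> {"fn": "move_arm", "kwargs": {"series": [0,0,0.02,0,0,0,85,0,0,0,0,0,0,85,0,0,0,0,0,0,85]}}

```text
time: 40.38
tool_pos: [0.6236, -0.1184, 0.1103]
orientation: [[0.0, 0.172, 0.985], [0.0, 0.985, -0.172], [-1.0, 0.0, 0.0]]
wrist_force: [-0.4, -0.5, -1.0]
gripper_width: 0.0738
```

```bash
python3 go.py .36 -.45 .2 -50; python3 wl.py w28 .625 -.12 .045 .025 .034; python3 tray.py w28 wrist blue 280 203 100; python3 -c "
from h import *
cap('scene','s28')"
```

```text
t 40.38 pos [ 0.6236 -0.1184  0.1103] shift [-0.2636 -0.3316  0.0897] turn [-1.000e-04  1.000e-04 -6.994e-01] F [-0.43 -0.47 -0.96] w 0.0738 q [ 37.  23. -36.  90.  14.  71. -12.]
pose [ 0.6236 -0.1184  0.1103]
1738 mean [ 0.6251 -0.1172  0.0302] medz 0.0303 rect ((0.6248849630355835, -0.11901545524597168), (0.03658362105488777, 0.05009400472044945), 79.678466796875) px [189 248] [233 309]
first [ 0.62607284 -0.11984793] 0.0588083829653205 [212 139] [346 234]
blue [ 0.6261 -0.1198] 0.0588 248 1.0
```

View pics/w28.png

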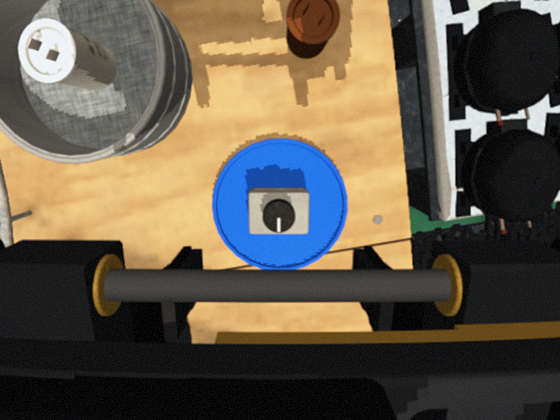

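View pics/s28.png

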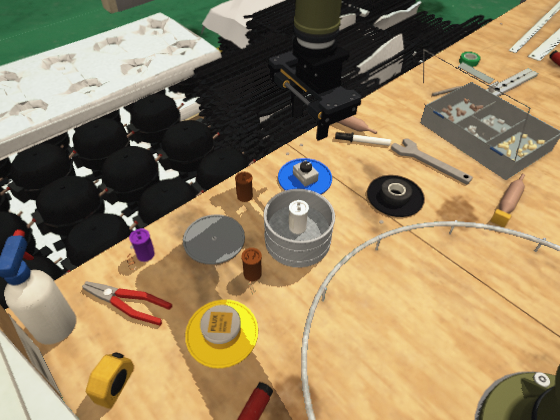

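>>> {"fn": "move_arm", "kwargs": {"series": [0,0,0.03,0,0,0,85,0,0,0.03,0,0,0,85,-0.005,-0.03,0,0,0,-0.03,85,-0.01,-0.035,0,0,0,-0.05,85,-0.015,-0.035,0,0,0,-0.06,85,-0.02,-0.035,0,0,0,-0.06,85,-0.02,-0.035,0,0,0,-0.06,85,-0.02,-0.035,0,0,0,-0.06,85]}}

```text
time: 41.15
tool_pos: [0.5272, -0.312, 0.1582]
orientation: [[-0.013, 0.462, 0.887], [0.021, 0.887, -0.462], [-1.0, 0.013, -0.021]]
wrist_force: [0.7, -0.9, -0.1]
gripper_width: 0.0739
```

>>> {"fn": "move_arm", "kwargs": {"series": [-0.02,-0.035,0,0,0,-0.06,85,-0.02,-0.03,0,0,0,-0.06,85,-0.02,-0.03,0,0,0,-0.06,85,-0.02,-0.03,0,0,0,-0.06,85,0,0,0,0,0,0,85,0,0,0,0,0,0,85,0,0,0,0,0,0,85,0,0,0,0,0,0,85]}}

```text
time: 41.82
tool_pos: [0.5054, -0.3468, 0.1554]
orientation: [[0.063, 0.591, 0.804], [0.145, 0.792, -0.593], [-0.987, 0.154, -0.036]]
wrist_force: [-0.2, -0.3, 0.6]
gripper_width: 0.0742
```

```bash
python3 go.py .36 -.45 .2 -50; python3 - <<'E'
from h import *
for n in ('top','scene'):
    p,d,o=cap(n,n+'F'); P=cloud(n,d)
    for nm,c,r,lo,hi in [('cap',(.511,.016),.035,.085,.115),('tape',(.4586,-.224),.045,.015,.04),('tin',(.457,.24),.045,.025,.05),('th',(.625,-.12),.045,.02,.035),('knob',(.625,-.12),.045,.037,.05),('grey',(.623,.134),.05,.012,.1)]:
        q=P[(np.hypot(P[:,:,0]-c[0],P[:,:,1]-c[1])<r)&(P[:,:,2]>lo)&(P[:,:,2]<hi)]
        print(n,nm,len(q), q.mean(0).round(4) if len(q) else '', np.median(q[:,2]).round(4) if len(q) else '')
E
for a in "yellow 172 261 35" "blue 336 189 35" "black 384 266 35"; do python3 tray.py topF top $a|tail -1; done
```

```text
t 41.82 pos [ 0.5054 -0.3468  0.1554] shift [-0.1454 -0.1032  0.0446] turn [-0.1373  0.0801 -0.234 ] F [-0.21 -0.27  0.61] w 0.0742 q [ 60.  19. -27.  89.  -0.  76.  -3.]
top cap 248 [0.5124 0.0159 0.0977] 0.0976
top tape 541 [ 0.4592 -0.2215  0.0222] 0.0223
top tin 741 [0.4572 0.2399 0.0364] 0.0365
top th 267 [ 0.6228 -0.1163  0.0289] 0.0291
top knob 111 [ 0.6244 -0.1175  0.0411] 0.0411
top grey 0  
scene cap 303 [0.5115 0.0171 0.0967] 0.0975
scene tape 505 [ 0.4581 -0.2205  0.022 ] 0.0225
scene tin 1241 [0.4551 0.2418 0.0357] 0.0359
scene th 240 [ 0.6186 -0.1112  0.0282] 0.0289
scene knob 92 [ 0.6242 -0.1172  0.0415] 0.0416
scene grey 0  
yellow [0.4562 0.2406] 0.0589 154 1.0
blue [ 0.6248 -0.1181] 0.0569 145 1.0
black [ 0.4584 -0.223 ] 0.056 153 0.79
```

View pics/topF.png

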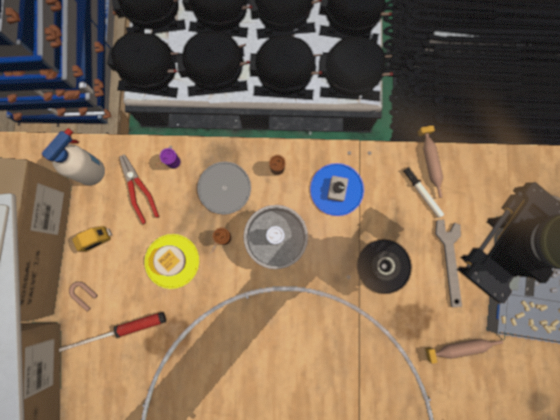

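```bash
python3 -c "
from h import *
o=sensors.get_obs()
for k in ('time','joint_pos','joint_vel','joint_torque','wrist_force','moment','tool_pos'): print(k,np.round(o[k],2))"
```

```text
time 41.92
joint_pos [ 59.9   19.01 -27.4   88.59  -0.3   76.    -2.95]
joint_vel [ 0.39 -0.32  0.37 -0.52 -0.22  0.01  0.03]
joint_torque [ -0.79 -45.63  -5.41 -30.29  -0.92   0.16  -0.  ]
wrist_force [0.82 0.01 0.07]
moment [-0.16  0.06 -0.01]
tool_pos [ 0.5  -0.35  0.16]
```

View pics/sceneF.png

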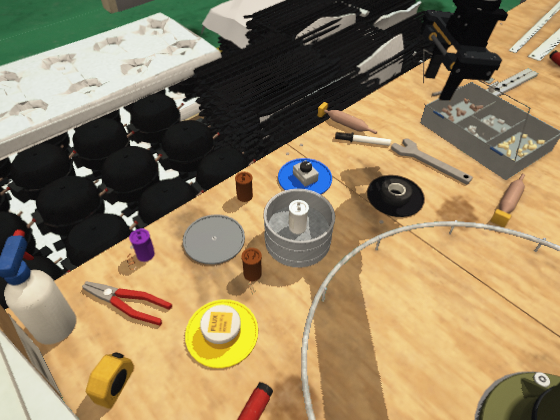

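>>> {"fn": "move_arm", "kwargs": {"series": [0,0,0.01,0,0,0,85,0,0,0,0,0,0,85,0,0,0,0,0,0,85]}}

```text
time: 42.17
tool_pos: [0.5009, -0.3524, 0.1648]
orientation: [[0.06, 0.599, 0.799], [0.142, 0.787, -0.601], [-0.988, 0.15, -0.038]]
wrist_force: [-0.6, -1.0, 0.4]
gripper_width: 0.074
```

```bash
python3 -c "
from h import *
o=sensors.get_obs(); print(o['time'],o['wrist_force'].round(1),o['joint_torque'].round(1)); print(ticket.job_done())"
```

```text
42.1667 [-0.6 -1.   0.4] [ -0.3 -46.1  -4.9 -31.1  -0.9   0.1  -0. ]
the job is handed in; nothing more can be done
None
```

The job is done and was handed in at about 42 s; the hand-in reported no verdict.

**Order:** I did the capacitor first. I lowered it until the wrist force rose to about 5–15 N, with the foam about 40 mm above the bench, and only then let go. After that the thermostat went to the grey tray, the tape roll to the black tray, the tin to the yellow tray, and the thermostat from the grey tray to the blue one. Each part was lowered to contact before release.

**Last checks:**
- **Capacitor:** it stands upright within about 2 mm of the canister's centre. The can top is at about 98 mm, which fits the foam height.
- **Tape, tin and thermostat:** the close-up wrist-camera measurements after each release put them within about 1.5 mm of their tray centres. The final overhead view agrees to about 2 mm. All are right way up.
- **Rest of the scene:** the grey tray is empty and the brown and purple look-alikes are untouched.

**What failed or disagreed:**
- **Fingertips:** they are really about 37 mm behind the reported TCP. My first grip therefore closed above the capacitor, at 22 mm and with no noticeable force. I measured the offset in the pictures and used it from then on.
- **Scene camera:** it placed the visible thermostat and tape points several mm off the tray centres. It sees only one side of them, so I relied on the other views.
- **Final retreat:** it stopped short, with the gripper tilted about 9 degrees. Joint torques and wrist force showed no contact.

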